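# Take the filter cartridge out of the water unit and store it level

## Task

Unlock the water unit's filter cartridge by turning its grip anticlockwise until it comes free, lift it straight out, lean it in the sloping rest with the foot at the low end, and let go of it for about two seconds. Then take it again and lay it level across the two saddles of the cradle, its body midway between them, and let go. Do not shift or knock over the other things on the bench.

Things in the scene. Friction and masses are not known exactly. Their poses are not given: they have to be found in the camera images.
- cart: Filter cartridge: white cylinder 48 mm across, flat foot; 122 mm from the foot a grey cap disc 58 mm across, 10 mm thick, with a bar grip on it; 160 mm long in all. 0.2 to 0.45 kg, centre of mass about 70 mm from the foot. Origin: centre of the foot; z along its axis to the grip, x along the bar. Two lugs, 12 mm wide, 99 to 109 mm from the foot, reach 36 mm from the axis at +x and -x.
- cart_knob (a point): Point on the cartridge's axis in its bar grip, 150 mm from the foot. The bar is 12 mm wide, 56 mm long, 28 mm high (132 to 160 mm from the foot) and in line with the lugs.
- cart_body (a point): Point on the cartridge's axis 55 mm from its foot, a good place to grip the body across its 48 mm.
- unit: Water unit: fixed white housing 200 x 180 mm. Origin: centre of its underside, on the socket's vertical axis. The cartridge's lugs are held under the top plate until the bar lies along the unit's x axis; at the start the bar is 0.8 to 1.25 rad clockwise (seen from above) of that. It turns easily, anticlockwise, to a firm stop about 0.14 rad past exact line.
- socket (a point): Centre of the socket, on the top of the unit's steel plate, 135 mm above the table. The plate has a round hole 54 mm across with two notches 26 mm wide reaching 44 mm out along the unit's +x and -x. From 0.15 rad short of line up to the stop the lugs pass the notches and the cartridge lifts freely; its foot starts 120 mm below the plate's top.
- rest: Sloping rest, fixed: grey base 190 x 90 mm, two aluminium V saddles (12 mm thick, 64 mm wide) on a 45 degree rail, and a stop plate at the low end. Origin: centre of the base's underside. A cartridge lies in it in the rest's x-z plane at 45 degrees, foot low at the +x end against the stop, grip high towards -x. Let go a little above the stop it may slide down to it or stay.
- rest_foot (a point): Where the centre of the cartridge's foot lies when it is in the rest against the stop (60 mm above the table).
- rest_body (a point): Where the cartridge's cart_body point lies when it is in the rest. The saddles hold the cartridge at 15 to 27 mm and 80 to 92 mm from its foot; between them its sides and top are free, and the rail lies 55 mm below its axis.
- rest_knob (a point): Where the cartridge's cart_knob point lies when it is in the rest.
- cradle: Level cradle, fixed: grey base 110 x 90 mm, 10 mm thick, with two upright aluminium V saddles (12 mm thick, 64 mm wide, centres 27.5 mm either side of the middle along the cradle's x). Origin: centre of the base's underside. A cartridge lies in it level, along the cradle's x, either way round.
- cradle_seat (a point): Middle of the cradle, on the axis of a cartridge lying in it, 65 mm above the table; cart_body belongs here.
- media_bottle: Bystander: clear glass bottle with a grey cap, 80 mm across, 160 mm tall. Origin: centre of its underside.
- pump_bottle: Bystander: white pump dispenser bottle, 68 mm across, 173 mm tall. Origin: centre of its underside.
- beaker: Bystander: small glass beaker, 54 mm across, 65 mm tall, standing between the fixtures. Origin: centre of its underside.
- tip_box: Bystander: grey and white box, 85 x 120 mm, 65 mm tall. Origin: centre of its underside.
- spatula: Bystander: steel spatula lying flat, 170 mm long. Origin: on it.
There are look-alikes about, which are no part of the job. What is shaped like the cart but yellow is not meant.

How it is judged:
By the outcome, as a careful person would: the job done as asked, in the order asked, and still so for the second after the job is handed in, with the robot touching nothing.
It also fails if it takes over 67 s, if anything falls off the work surface, if the arm or the gripper's body presses on something with over 40 N, if the wrist force passes 120 N, or if a joint passes its speed limit or range.

## Robot

A 6-joint arm with a two-finger parallel gripper is mounted at the origin on the work surface. World frame = base frame: x ahead of the robot, y to its left, z up, the work surface at z = 0. Lengths are in mm, angles in rad, forces in N, time in s.
With the tool pointing down it reaches from about 275 to 825 mm from the base axis. Payload 5.2 kg.
Tool frame: the origin (TCP) lies at the very end of the fingers, on their centre line; the grasp point (between the pads) lies 19 mm behind it; z points along the fingers, y is the direction in which the jaws open and shut (so a half turn about z gives the same grasp; the last joint's range is limited). The gripper opens to 93 mm and grips with 3 to 60 N. Pads are 15 mm wide; open, the fingers measure 128 mm over their backs; the gripper's body (75 mm by 188 mm) begins 65 mm behind the grasp point.
Start: joints at [-1.429, 0.259, 1.535, -0, 1.348, -0.203], TCP at [185.925, -517.626, 184.753] pointing down, gripper open.
Joint ranges: [-3.14, 3.14], [-0.91, 2.08], [0.19, 2.58], [-1.22, 4.36], [0.22, 2.71], [-3.12, 3.12]. Speed limits (rad/s): [2.57, 2.57, 3.14, 3.14, 3.14, 3.14].

## Interface

Orientations are given as a unit quaternion [x, y, z, w].
In Python, from plant import monitor, viewer, hand_in gives the robot as it stands.
- The arm moves only by the tool jog_arm, never from a script. Its argument "rows" is a list of rows, each a list of 7 numbers: the shift along the tool's x, y, z in mm, then the turn, a rotation vector about the tool's x, y, z in degrees, then the closure in counts, from 0 (fully open) to 255 (shut). A call has exactly 10 rows; each row is the pose to reach, as a shift and turn from the pose commanded when the call began, along the tool's axes at that moment; what a row does not reach only later rows make up. A row lasts 1/8 s, in which the tool goes at most 62.5 mm and 10.7 degrees, less where a joint would pass 70% of its speed; a pose out of reach is approached as far as the arm can. A call with a gripper value outside its range is refused whole. The fingers move at their own pace and stop on an object; the grip force is fixed at half the most. Time passes only in rows, so rows that repeat a pose let the fingers close, or fill a call up. It gives the time, the measured TCP pose, the force and the opening at its end, in the units of the state.
- monitor.read_state(): the state, without advancing time (a new reading comes with each control period).
- viewer.camera(name): name is "scene" or "top" or "wrist"; returns a dict with "img" (420x560x3 uint8, red, green, blue), "camera_matrix" (3x3 intrinsics, pixels), "k1" (the pictures are not rectified: a ray, as slopes to the right and down, at radius r is drawn at 1 + k1 r^2 times it, then the intrinsics apply), "R" (3x3) and "t" (3): a world point X has camera coordinates R X + t; the wrist camera has in their place "tool_from_camera" (4x4, takes a point from camera to tool coordinates, whose origin is the TCP and whose axes are the flange's). Camera axes: x right, y down, z forward; pixel columns grow to the right and rows downward; lengths in mm; the calibration is good to about 2 mm. A picture is of the moment at which its call begins: read the wrist's pose just before it. There is no depth.
- hand_in(): hands the job in, once; it reports no verdict.
The state is a dict: "clock": time; "joint_positions": joint angles; "joint_vel": joint speeds; "joint_torque": joint torques, N m; "tcp_pos": TCP position; "eef_rot": TCP orientation; "force": force on the tool from outside, world axes, zero at the start; "moment": the same for the moment, N m; "opening": finger opening in mm.
Only numpy, scipy, OpenCV 4.12 (cv2) and the standard library are available. Lean on these libraries where they do the work, as an engineer would, in place of code of your own. Each camera call takes 0.05 s, during which the arm holds its last target.

## Working session

There is one attempt and no reset: what is moved stays moved. The work goes in short steps, Python scripts to look and compute and a tool call to move; the robot and the scene stay as the last step left them, time stands still between calls to the robot, and variables do not carry over. Pictures are saved under pics/ and viewed, and the job is handed in when it is done.

Besides the shell and the picture viewer there is one more tool, called after "Request:" as name([rows], argument=value, ...), one row to a line, values as JSON. jog_arm: Moves the arm, as the interface text tells. Its arguments: {"type":"object","properties":{"rows":{"type":"array"}},"required":["rows"]}

```bash
mkdir -p pics; ls; python3 - <<'E'
from plant import monitor, viewer
import cv2,numpy as np
s=monitor.read_state(); print(s)
for n in ["scene","top","wrist"]:
    c=viewer.camera(n); cv2.imwrite(f"pics/{n}0.png",c["img"][:,:,::-1])
    print(n,{k:np.round(v,4).tolist() for k,v in c.items() if k!="img"})
E
```

```text
pics
{'clock': 0.0, 'joint_positions': array([-1.42880176e+00,  2.59352233e-01,  1.53604685e+00, -3.01052893e-05,
        1.34797540e+00, -2.02795447e-01]), 'joint_vel': array([ 0.00050589, -0.0011009 ,  0.00027534, -0.00045796,  0.00116889,
       -0.0004871 ]), 'joint_torque': array([-7.67329566e-04, -4.37321949e+01, -2.84001714e+01,  7.19311042e-02,
        4.13315487e-02, -1.55192956e-04]), 'tcp_pos': array([ 185.82825472, -517.03561997,  183.92731857]), 'eef_rot': array([ 9.85175784e-01,  1.71545567e-01,  1.24092249e-05, -8.90947850e-04]), 'force': array([-0.44773964,  0.34102751,  0.21966862]), 'moment': array([ 0.0262344 , -0.00633389, -0.0028179 ]), 'opening': 93.24799291303577}
scene {'camera_matrix': [[395.5019, 0.0, 275.1788], [0.0, 395.5019, 208.9095], [0.0, 0.0, 1.0]], 'k1': -0.0935, 'R': [[-0.6927, 0.721, 0.0165], [0.4226, 0.4243, -0.8008], [-0.5844, -0.5478, -0.5986]], 't': [334.5585, -124.4054, 1480.7247]}
top {'camera_matrix': [[514.5898, 0.0, 281.3573], [0.0, 514.5898, 214.8506], [0.0, 0.0, 1.0]], 'k1': -0.1561, 'R': [[0.0092, -1.0, 0.0004], [-0.991, -0.0092, -0.1338], [0.1338, 0.0008, -0.991]], 't': [40.9365, 516.1179, 1589.9863]}
wrist {'camera_matrix': [[312.2249, 0.0, 272.5582], [0.0, 312.2249, 206.9308], [0.0, 0.0, 1.0]], 'k1': -0.0661, 'tool_from_camera': [[-0.0003, -0.9534, -0.3018, 83.3598], [1.0, -0.0002, -0.0004, -0.1643], [0.0003, -0.3018, 0.9534, -201.3897], [0.0, 0.0, 0.0, 1.0]]}
```

View pics/scene0.png

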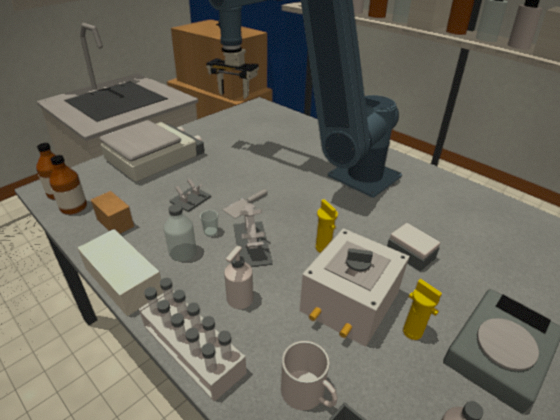

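View pics/top0.png

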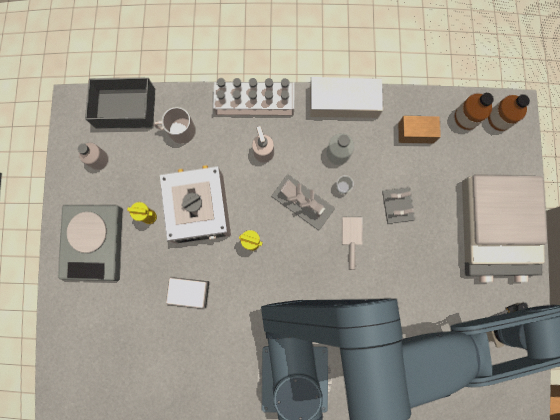

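View pics/wrist0.png

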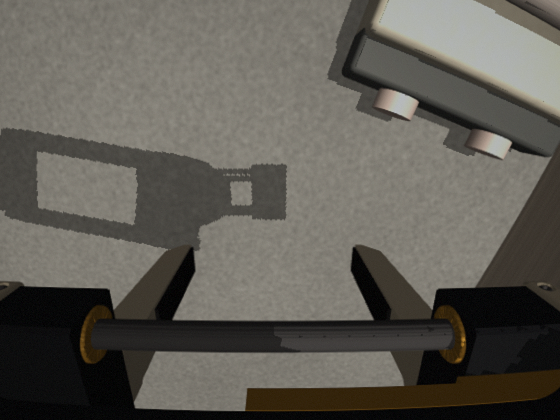

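The top view shows the unit at about (193,203), the rest at (302,202), the cradle at (398,205), the beaker at (343,186), the spatula at (352,240), and yellow look-alikes at (140,212) and (250,240). Next I'll zoom in.

```bash
cat > h.py <<'E'
import numpy as np,cv2
from scipy.spatial.transform import Rotation as Ro
from plant import monitor, viewer
def cam(n):
    s=monitor.read_state(); c=viewer.camera(n)
    if n=="wrist":
        T=np.eye(4);T[:3,:3]=Ro.from_quat(s["eef_rot"]).as_matrix();T[:3,3]=s["tcp_pos"]
        W=T@np.asarray(c["tool_from_camera"]); c["R"]=W[:3,:3].T; c["t"]=-W[:3,:3].T@W[:3,3]
    return c
def save(c,f): 
    cv2.imwrite(f+".png",c["img"][:,:,::-1]); np.savez(f+".npz",**{k:np.asarray(v) for k,v in c.items()})
def load(f): return dict(np.load(f+".npz"))
def proj(c,X):
    p=(np.asarray(c["R"])@np.atleast_2d(X).T).T+c["t"]; m=p[:,:2]/p[:,2:]
    r2=(m**2).sum(1,keepdims=True); m=m*(1+c["k1"]*r2); K=c["camera_matrix"]
    return m*[K[0][0],K[1][1]]+[K[0][2],K[1][2]]
def ray(c,uv):
    K=np.asarray(c["camera_matrix"]); d=(np.asarray(uv,float)-[K[0,2],K[1,2]])/[K[0,0],K[1,1]]
    m=d.copy()
    for _ in range(20): m=d/(1+c["k1"]*(m**2).sum())
    R=np.asarray(c["R"]); o=-R.T@c["t"]; v=R.T@np.r_[m,1]; return o,v/np.linalg.norm(v)
def onz(c,uv,z):
    o,v=ray(c,uv); return o+v*(z-o[2])/v[2]
def crop(c,x0,y0,x1,y1,s,f):
    cv2.imwrite(f,cv2.resize(np.ascontiguousarray(c["img"][y0:y1,x0:x1,::-1]),None,fx=s,fy=s,interpolation=cv2.INTER_CUBIC))
E
python3 - <<'E'
from h import *
c=cam("top");save(c,"pics/top1");crop(c,150,150,290,255,5.7,"pics/t1a.png");crop(c,265,130,425,250,5,"pics/t1b.png")
c=cam("scene");save(c,"pics/sc1");crop(c,290,190,440,300,5,"pics/s1a.png");crop(c,150,160,290,265,5.7,"pics/s1b.png")
E
```

```text
(no output)
```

View pics/t1a.png

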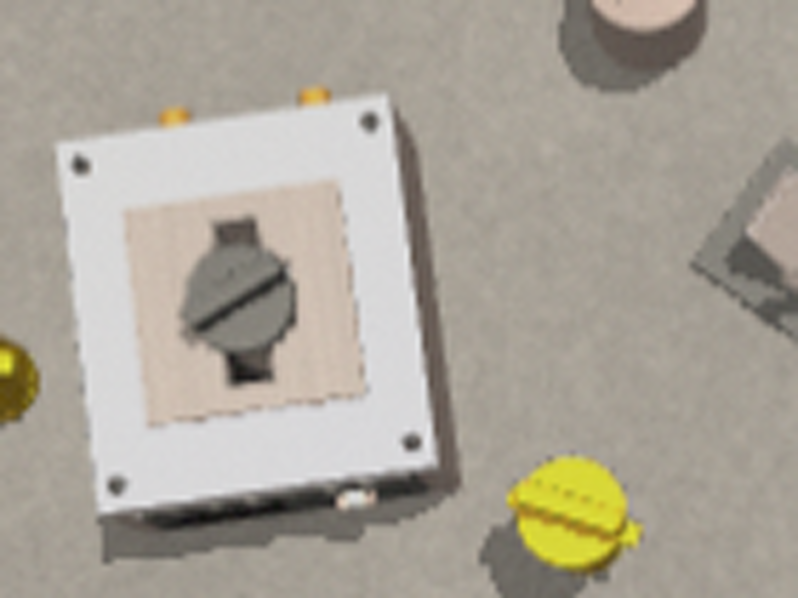

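View pics/t1b.png

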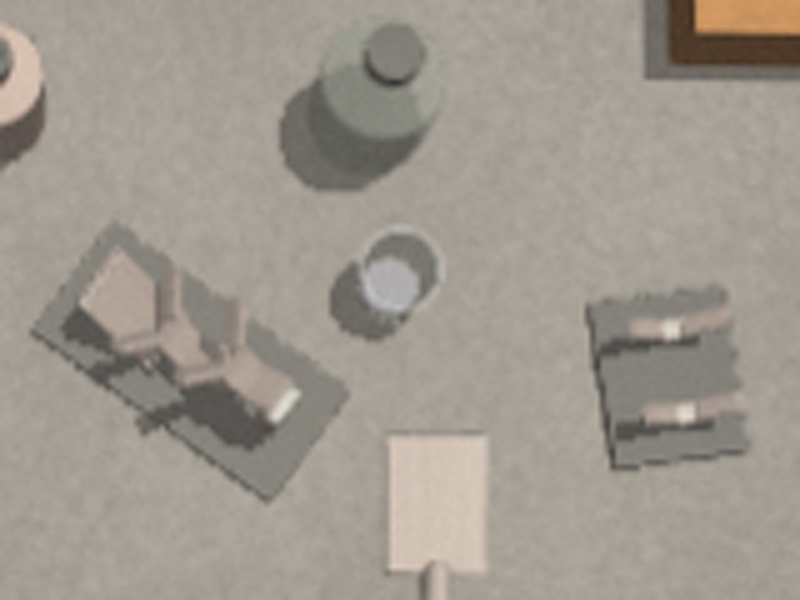

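View pics/s1a.png

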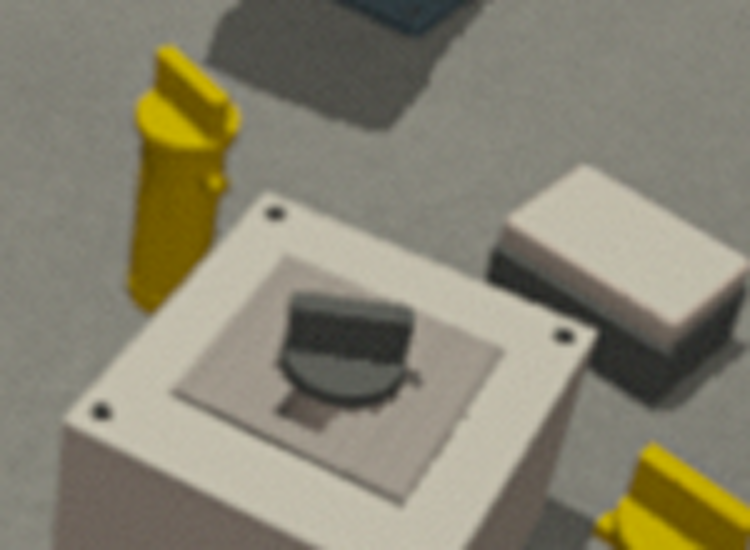

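View pics/s1b.png

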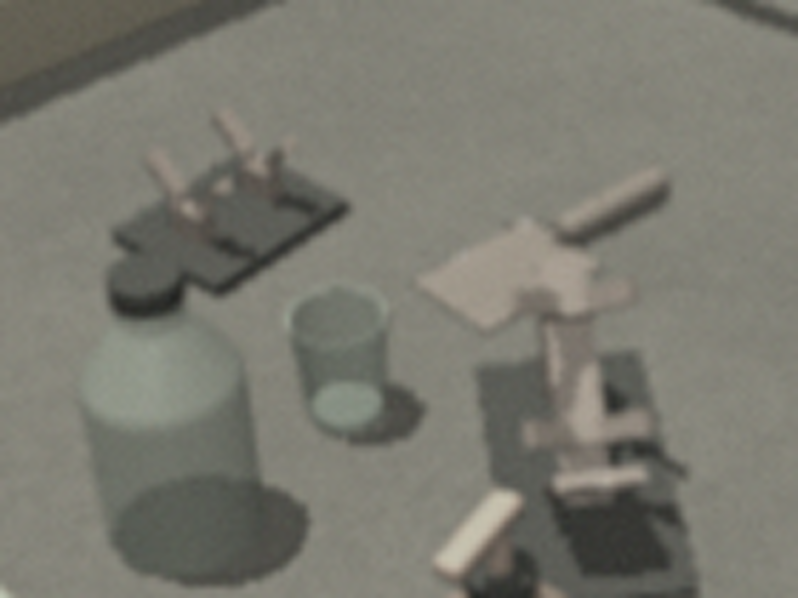

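The top crop shows the steel plate corners near crop px (125,210), (340,182), (365,392) and (150,425). The bar points up and to the right. The rest's stop plate (low end) is at upper left and the cradle's saddles are stacked vertically. Next I'll turn these into positions.

```bash
python3 - <<'E'
from h import *
t=load("pics/top1"); s=load("pics/sc1")
A=lambda x,y:(x/5.7-.5+150+.09*0,y/5.7-.5+150)
B=lambda x,y:(x/5-.4+265,y/5-.4+130)
S=lambda x,y:(x/5-.4+290,y/5-.4+190)
S2=lambda x,y:(x/5.7-.4+150,y/5.7-.4+160)
def rect(c,ps,z,n):
    P=np.array([onz(c,p,z)[:2] for p in ps]); print(n,P.round(1).tolist(),"ctr",P.mean(0).round(1))
    for i in range(4):
        d=P[(i+1)%4]-P[i]; print("  len %.1f head %.1f"%(np.hypot(*d),np.degrees(np.arctan2(d[1],d[0]))))
rect(t,[A(125,210),A(340,182),A(365,392),A(150,425)],135,"plate")
rect(t,[A(80,163),A(370,121),A(412,441),A(117,485)],133,"screws")
rect(t,[A(57,145),A(390,95),A(438,465),A(100,513)],133,"housing")
rect(s,[S(290,255),S(505,350),S(402,505),S(172,392)],135,"plate-scene")
print("cap ctr", onz(t,A(241,298),147)); 
for p in [A(190,330),A(287,265)]: print(onz(t,p,160))
b=[onz(t,A(215,331)if 0 else A(197,325),165),onz(t,A(285,272),165)]; d=b[1]-b[0]; print("bar",np.hypot(*d[:2]),np.degrees(np.arctan2(d[1],d[0])))
rect(t,[B(115,222),B(348,388),B(270,500),B(33,330)],10,"rest base")
rect(t,[B(588,303),B(725,288),B(748,452),B(612,467)],10,"cradle base")
print("beaker rim",onz(t,B(403,268),65),"base",onz(t,B(388,290),3))
print("spat", [onz(t,B(*p),2).round(0).tolist() for p in [(388,435),(488,433),(388,570),(488,572),(437,600)]])
print("media cap",onz(t,B(395,52),160))
print("pump", onz(t,(262,147),140))
print("tipbox",onz(t,(187,293),65), "yellow",onz(t,(250,240),150),onz(t,(140,212),150))
E
```

```text
plate [[585.6, 376.8], [601.3, 263.0], [490.1, 246.7], [471.6, 359.1]] ctr [537.1 311.4]
  len 114.9 head -82.2
  len 112.4 head -171.6
  len 114.0 head 99.3
  len 115.3 head 8.8
screws [[611.2, 402.6], [634.6, 248.4], [464.9, 221.7], [440.2, 375.9]] ctr [537.7 312.1]
  len 155.9 head -81.4
  len 171.8 head -171.1
  len 156.1 head 99.1
  len 173.0 head 8.9
housing [[620.9, 415.4], [648.7, 238.2], [452.5, 207.9], [425.5, 384.3]] ctr [536.9 311.5]
  len 179.4 head -81.1
  len 198.6 head -171.2
  len 178.5 head 98.7
  len 197.9 head 9.0
plate-scene [[486.0, 249.5], [469.7, 362.9], [586.3, 381.1], [602.4, 266.6]] ctr [536.1 315. ]
  len 114.5 head 98.2
  len 118.1 head 8.9
  len 115.6 head -82.0
  len 117.6 head -171.6
cap ctr [537.15076534 311.21976749 147.        ]
[518.19536825 334.85918222 160.        ]
[552.49034697 285.56762641 160.        ]
bar 52.66652603094506 -58.008639645843886
rest base [[652.9, 26.7], [545.5, -124.1], [472.6, -73.8], [581.3, 79.0]] ctr [563.1 -23. ]
  len 185.2 head -125.5
  len 88.6 head 145.4
  len 187.5 head 54.6
  len 88.7 head -36.2
cradle base [[602.9, -281.0], [614.0, -371.9], [506.2, -384.3], [495.7, -294.7]] ctr [ 554.7 -333. ]
  len 91.6 head -83.0
  len 108.5 head -173.5
  len 90.2 head 96.7
  len 108.0 head 7.3
beaker rim [ 613.54355457 -153.4351388    65.        ] base [ 611.22347046 -151.2592161     3.        ]
spat [[516.0, -151.0, 2.0], [518.0, -216.0, 2.0], [429.0, -150.0, 2.0], [428.0, -215.0, 2.0], [410.0, -182.0, 2.0]]
media cap [ 726.12773246 -138.24156687  160.        ]
pump [707.24622557 105.83767983 140.        ]
tipbox [267.47191417 332.38896507  65.        ] yellow [425.34384337 136.31436192 150.        ] [504.8017763  465.32066807 150.        ]
```

Request:
jog_arm([
  [40, -44, -40, 0, 0, -7, 0],
  [82, -88, -75, 0, 0, -14, 0],
  [122, -132, -85, 0, 0, -21, 0],
  [163, -176, -85, 0, 0, -28, 0],
  [204, -220, -85, 0, 0, -34, 0],
  [244, -264, -85, 0, 0, -41, 0],
  [285, -308, -85, 0, 0, -48, 0],
  [326, -352, -85, 0, 0, -55, 0],
  [366, -396, -85, 0, 0, -62, 0],
  [407, -441, -85, 0, 0, -68, 0],
])

```text
clock: 1.5
tcp_pos: [420.3, 37.0, 270.0]
eef_rot: [0.72, 0.694, 0.0, 0.0]
force: [1.3, -1.1, -1.1]
opening: 93.1
```

```bash
cat >> h.py <<'E'
import json
def log():
    s=monitor.read_state(); 
    open("log.jsonl","a").write(json.dumps({k:np.asarray(v).tolist() for k,v in s.items()})+"\n")
    R=Ro.from_quat(s["eef_rot"]).as_matrix()
    print("t %.2f tcp %s F %s open %.1f"%(s["clock"],s["tcp_pos"].round(1),s["force"].round(1),s["opening"]))
    print("q",s["joint_positions"].round(3),"xh %.2f yh %.2f z %s"%(np.degrees(np.arctan2(R[1,0],R[0,0])),np.degrees(np.arctan2(R[1,1],R[0,1])),R[:,2].round(3)))
    return s,R
E
python3 -c "
from h import *
log()"
```

```text
t 1.50 tcp [420.3  37.  270. ] F [ 1.3 -1.1 -1.1] open 93.1
q [-0.178 -0.028  1.657 -0.     1.511 -0.142] xh 87.97 yh -2.03 z [ 0.001 -0.    -1.   ]
```

Request:
jog_arm([
  [47, 18, 0, 0, 0, -6, 0],
  [93, 36, 0, 0, 0, -12, 0],
  [140, 54, 5, 0, 0, -18, 0],
  [186, 72, 10, 0, 0, -24, 0],
  [233, 90, 20, 0, 0, -30, 0],
  [279, 107, 20, 0, 0, -34, 0],
  [279, 107, 30, 0, 0, -34, 0],
  [279, 107, 30, 0, 0, -34, 0],
  [279, 107, 30, 0, 0, -34, 0],
  [279, 107, 30, 0, 0, -34, 0],
])

```text
clock: 2.75
tcp_pos: [537.9, 308.6, 240.7]
eef_rot: [0.487, 0.873, 0.0, 0.0]
force: [0.1, -0.1, -0.4]
opening: 93.0
```

```bash
python3 - <<'E'
from h import *
log(); c=cam("wrist"); save(c,"pics/w2"); crop(c,0,0,560,420,1.4,"pics/w2b.png")
E
```

```text
t 2.75 tcp [537.9 308.6 240.7] F [ 0.1 -0.1 -0.4] open 93.0
q [ 0.341  0.358  1.261 -0.     1.521 -0.211] xh 121.67 yh 31.67 z [ 0.001  0.    -1.   ]
```

View pics/w2b.png

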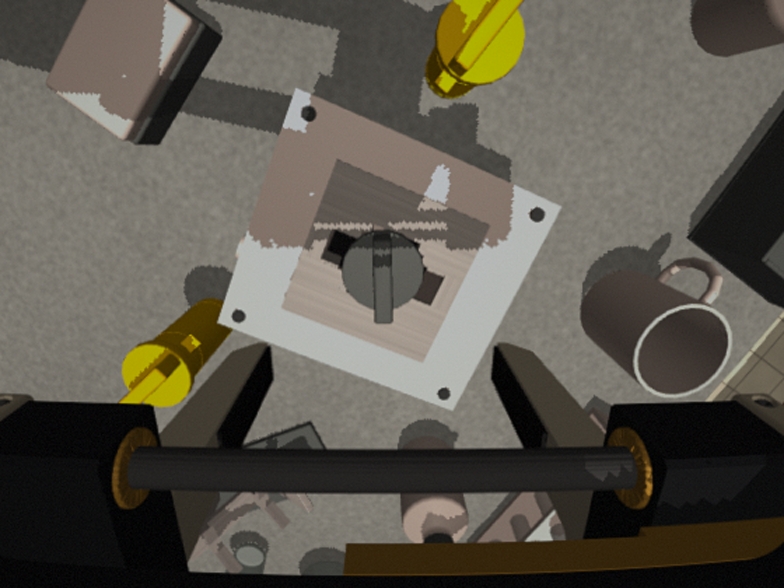

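The wrist view shows the bar running vertically at crop px (383, 235–322), already in line with the tool's x. Both notches are visible to the sides.

```bash
python3 - <<'E'
from h import *
c=load("pics/w2")
p=[onz(c,(x/1.4-.3,y/1.4-.3),z) for x,y,z in [(384,320,175),(381,262,175),(382.5,270,147),(345,272,147),(422,268,147)]]
print(np.round(p,1)); d=p[0]-p[1]; print(np.degrees(np.arctan2(d[1],d[0])))
P=np.array([onz(c,(x/1.4-.3,y/1.4-.3),133)[:2] for x,y in [(308,114),(537,214),(444,394),(238,316)]]);print(P.round(1).tolist(),P.mean(0))
for i in range(4):
    d=P[(i+1)%4]-P[i];print(np.hypot(*d),np.degrees(np.arctan2(d[1],d[0])))
E
```

```text
[[548.5 291.7 175. ]
 [526.4 323.9 175. ]
 [533.9 313.7 147. ]
 [512.3 298.7 147. ]
 [556.6 329.4 147. ]]
-55.5094416232796
[[437.3, 376.0], [607.6, 403.2], [632.4, 248.6], [461.2, 222.1]] [534.61677777 312.48412534]
172.5216305307878 9.072424628439792
156.55116320105594 -80.91602254469542
173.21961892283528 -171.20695668288062
155.70794040113688 98.82795856063903
```

Request:
jog_arm([
  [1, -1, 40, 0, 0, 0, 0],
  [1, -1, 75, 0, 0, 0, 60],
  [1, -1, 89, 0, 0, 0, 150],
  [1, -1, 89, 0, 0, 0, 180],
  [1, -1, 89, 0, 0, 0, 255],
  [1, -1, 89, 0, 0, 0, 255],
  [1, -1, 89, 0, 0, 0, 255],
  [1, -1, 89, 0, 0, 0, 255],
  [1, -1, 89, 0, 0, 0, 255],
  [1, -1, 89, 0, 0, 0, 255],
])

```text
clock: 4.05
tcp_pos: [536.4, 309.9, 150.7]
eef_rot: [0.487, 0.874, -0.0, -0.0]
force: [0.3, -0.3, -0.6]
opening: 7.6
```

```bash
python3 - <<'E'
from h import *
s,R=log(); print(s["moment"])
E
```

```text
t 4.05 tcp [536.4 309.9 150.7] F [ 0.3 -0.3 -0.6] open 7.6
q [ 0.344  0.405  1.409 -0.     1.327 -0.21 ] xh 121.76 yh 31.76 z [-0. -0. -1.]
[-0.04397583 -0.11059412  0.02053916]
```

```bash
python3 - <<'E'
from h import *
log(); c=cam("wrist"); save(c,"pics/w3"); crop(c,180,120,400,285,3.6,"pics/w3b.png");c=cam("scene");crop(c,290,190,440,300,5,"pics/s3.png"); log()
E
```

```text
t 4.05 tcp [536.4 309.9 150.7] F [ 0.3 -0.3 -0.6] open 7.6
q [ 0.344  0.405  1.409 -0.     1.327 -0.21 ] xh 121.76 yh 31.76 z [-0. -0. -1.]
t 4.15 tcp [536.4 309.9 150.7] F [-0.   1.4 -0.8] open 1.7
q [ 0.344  0.405  1.409 -0.     1.327 -0.21 ] xh 121.76 yh 31.76 z [-0. -0. -1.]
```

View pics/w3b.png

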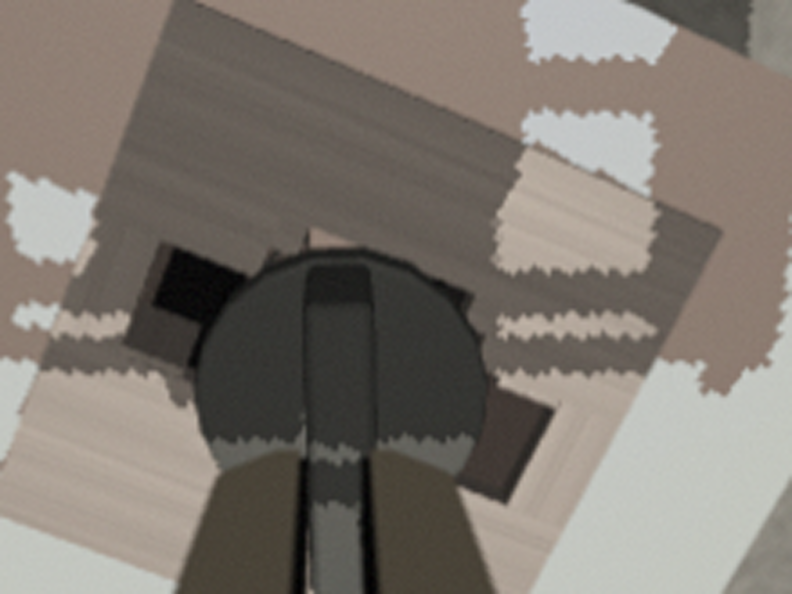

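View pics/s3.png

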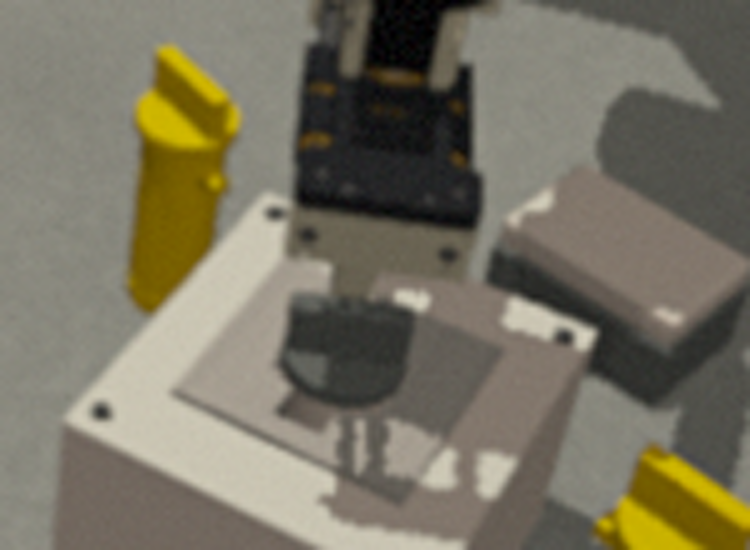

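```bash
python3 - <<'E'
from h import *
s=load("pics/sc1"); w=load("pics/w3"); t=load("pics/top1")
f=lambda X:((proj(s,X)-[290,190])*5).round(0).tolist()
g=lambda X:((proj(w,X)-[180,120])*3.6).round(0).tolist()
d=np.array([.53,-.85,0]);n=np.array([.85,.53,0])
print("tcp",f([536.4,309.9,150.7]),g([536.4,309.9,150.7]))
C=np.array([536,311.5,0])
for z in (147,175):
  for a in(-28,28):
    for b in (-6,6): X=C+a*d+b*n+[0,0,z]; print(z,a,b,f(X),g(X))
E
```

```text
tcp [[335.0, 340.0]] [[340.0, 418.0]]
147 -28 -6 [[399.0, 347.0]] [[310.0, 266.0]]
147 -28 6 [[398.0, 365.0]] [[374.0, 265.0]]
147 28 -6 [[278.0, 329.0]] [[313.0, 531.0]]
147 28 6 [[276.0, 346.0]] [[372.0, 531.0]]
175 -28 -6 [[409.0, 302.0]] [[307.0, 310.0]]
175 -28 6 [[408.0, 320.0]] [[380.0, 310.0]]
175 28 -6 [[286.0, 284.0]] [[310.0, 606.0]]
175 28 6 [[284.0, 302.0]] [[377.0, 605.0]]
```

```bash
python3 - <<'E'
from h import *
c=cam("wrist"); save(c,"pics/w4"); crop(c,160,150,400,330,3.3,"pics/w4b.png");c=cam("scene");save(c,"pics/s4");crop(c,310,180,410,255,8,"pics/s4b.png"); log()
X=np.array([536.4,309.9,150.7])
for k in (0,20,37): print(k,((proj(load("pics/w4"),X+[0,0,k])-[160,150])*3.3).round(),((proj(load("pics/s4"),X+[0,0,k])-[310,180])*8).round())
E
```

```text
t 4.25 tcp [536.4 309.9 150.7] F [ 0.2 -0.1 -0.5] open 0.1
q [ 0.344  0.405  1.409  0.     1.327 -0.21 ] xh 121.76 yh 31.76 z [-0. -0. -1.]
0 [[377. 284.]] [[377. 624.]]
20 [[378. 325.]] [[387. 573.]]
37 [[378. 366.]] [[395. 528.]]
```

View pics/w4b.png

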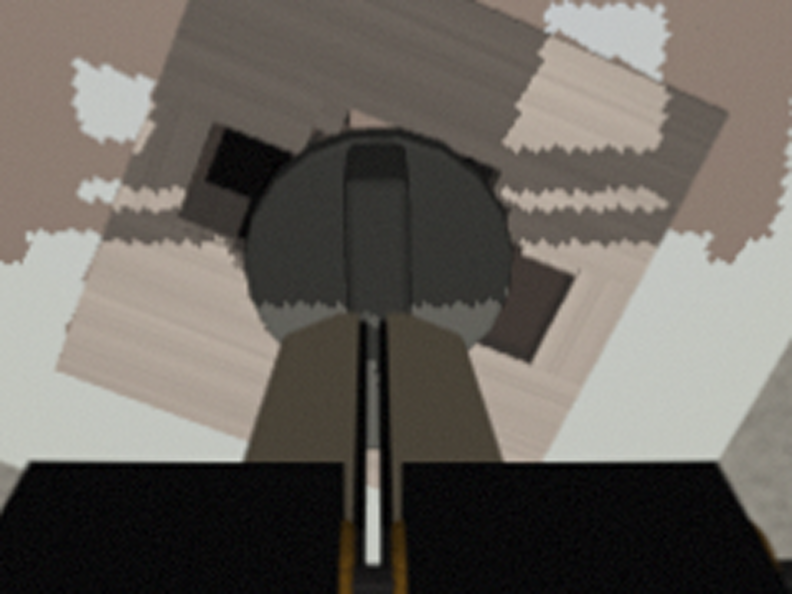

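View pics/s4b.png

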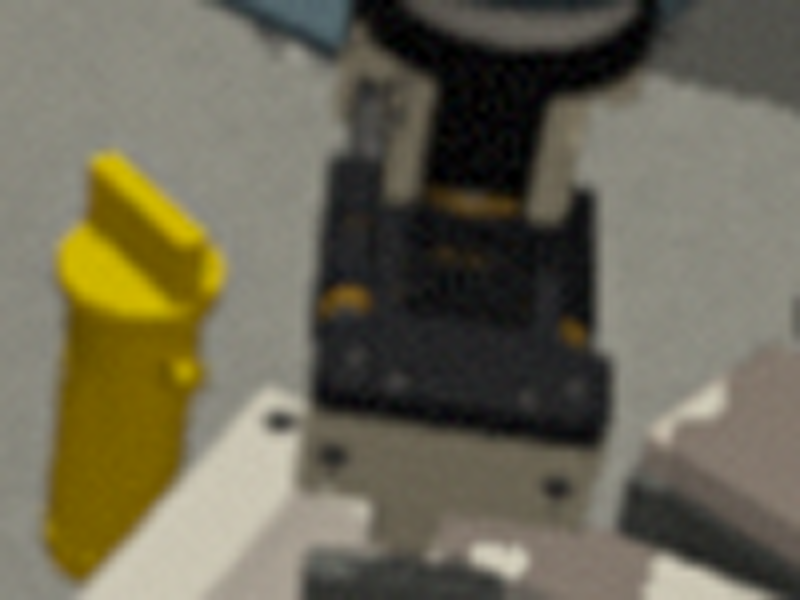

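The fingers shut fully (0.1 mm) with nothing between them. In both views their tips sit above the bar top, roughly 35 mm behind the stated TCP. I'll measure that offset before going on.

```bash
python3 - <<'E'
from h import *
c=load("pics/w2"); crop(c,150,230,400,300,3.2,"pics/w2z.png")
E
```

```text
(no output)
```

View pics/w2z.png

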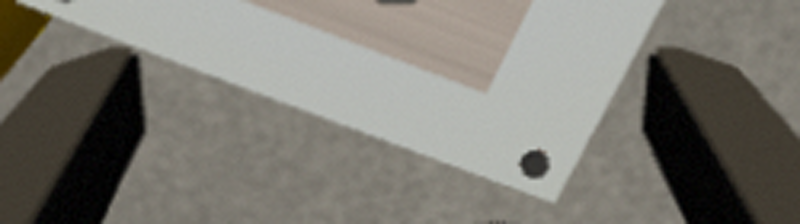

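```bash
python3 - <<'E'
from h import *
c=load("pics/w2"); T=c["tool_from_camera"]
c["R"]=T[:3,:3].T; c["t"]=-T[:3,:3].T@T[:3,3]
def f(x,y): return (x/3.2-.35+150,y/3.2-.35+230)
for L,Rr in [((135,50),(652,52)),((145,130),(643,130))]:
    o,a=ray(c,f(*L));o,b=ray(c,f(*Rr))
    # y-separation 93
    k=93/abs(a[1]/a[2]-b[1]/b[2]); print(o+a/a[2]*k,o+b/b[2]*k)
E
```

```text
[ 10.14674963 -47.65613102 -37.68676989] [  9.71586381  45.34386898 -37.68676989]
[ -6.90042971 -47.58212496 -36.14377639] [ -6.94073359  45.41787504 -36.14377639]
```

Request:
jog_arm([
  [0, 0, 0, 0, 0, 0, 165],
  [0, 0, 0, 0, 0, 0, 165],
  [0, 0, 0, 0, 0, 0, 165],
  [0, 0, 0, 0, 0, 0, 165],
  [0, 0, 17, 0, 0, 0, 165],
  [0, 0, 34, 0, 0, 0, 165],
  [0, 0, 34, 0, 0, 0, 255],
  [0, 0, 34, 0, 0, 0, 255],
  [0, 0, 34, 0, 0, 0, 255],
  [0, 0, 34, 0, 0, 0, 255],
])

```text
clock: 5.5
tcp_pos: [536.0, 309.8, 116.3]
eef_rot: [0.487, 0.874, -0.0, -0.0]
force: [-0.3, -0.2, -3.8]
opening: 11.6
```

```bash
python3 - <<'E'
from h import *
log(); c=cam("wrist"); save(c,"pics/w5"); crop(c,160,110,400,290,3.3,"pics/w5b.png");s,R=log();print(s["moment"])
E
```

```text
t 5.50 tcp [536.  309.8 116.3] F [-0.3 -0.2 -3.8] open 11.6
q [ 0.344  0.432  1.456  0.     1.255 -0.21 ] xh 121.76 yh 31.76 z [-0.001 -0.    -1.   ]
t 5.55 tcp [536.  309.8 116.3] F [-0.6  0.7 -3.6] open 11.7
q [ 0.344  0.432  1.456 -0.     1.255 -0.21 ] xh 121.76 yh 31.76 z [-0.001 -0.    -1.   ]
[-0.0532916  -0.12276222  0.00074719]
```

View pics/w5b.png

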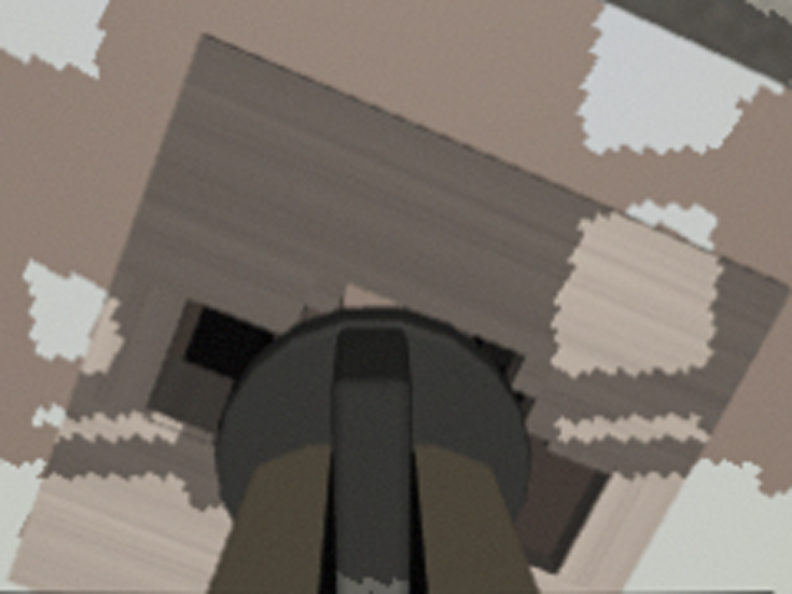

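Request:
jog_arm([
  [0, 0, 0, 0, 0, -9, 255],
  [0, 0, 0, 0, 0, -18, 255],
  [0, 0, 0, 0, 0, -27, 255],
  [0, 0, 0, 0, 0, -36, 255],
  [0, 0, 0, 0, 0, -45, 255],
  [0, 0, 0, 0, 0, -54, 255],
  [0, 0, 0, 0, 0, -61, 255],
  [0, 0, 0, 0, 0, -67, 255],
  [0, 0, 0, 0, 0, -67, 255],
  [0, 0, -10, 0, 0, -67, 255],
])

```text
clock: 6.8
tcp_pos: [536.3, 310.2, 126.1]
eef_rot: [-0.075, 0.997, 0.0, -0.0]
force: [1.9, 1.4, -5.6]
opening: 11.7
```

```bash
python3 - <<'E'
from h import *
s,R=log();print(s["moment"])
E
```

```text
t 6.80 tcp [536.3 310.2 126.1] F [ 1.9  1.4 -5.6] open 11.7
q [ 3.440e-01  4.240e-01  1.443e+00  1.000e-03  1.275e+00 -1.378e+00] xh -171.36 yh 98.64 z [-0.001  0.    -1.   ]
[ 0.66848707 -0.64618058  0.02696015]
```

Request:
jog_arm([
  [0, 0, -6, 0, 0, 0, 255],
  [0, 0, -14, 0, 0, 0, 255],
  [0, 0, -25, 0, 0, 0, 255],
  [0, 0, -40, 0, 0, 0, 255],
  [0, 0, -60, 0, 0, 0, 255],
  [0, 0, -80, 0, 0, 0, 255],
  [0, 0, -105, 0, 0, 0, 255],
  [0, 0, -130, 0, 0, 0, 255],
  [0, 0, -155, 0, 0, 0, 255],
  [0, 0, -180, 0, 0, 0, 255],
])

```text
clock: 8.05
tcp_pos: [535.5, 308.9, 308.6]
eef_rot: [-0.076, 0.997, -0.001, -0.0]
force: [0.4, 0.4, -4.1]
opening: 11.7
```

```bash
python3 - <<'E'
from h import *
s,R=log();print(s["moment"]);c=cam("scene");save(c,"pics/s6");crop(c,200,50,440,230,3.3,"pics/s6b.png")
E
```

```text
t 8.05 tcp [535.5 308.9 308.6] F [ 0.4  0.4 -4.1] open 11.7
q [ 3.440e-01  3.410e-01  1.126e+00 -1.000e-03  1.675e+00 -1.379e+00] xh -171.27 yh 98.73 z [-0.001 -0.001 -1.   ]
[ 0.06061188 -0.19295652 -0.05962521]
```

View pics/s6b.png

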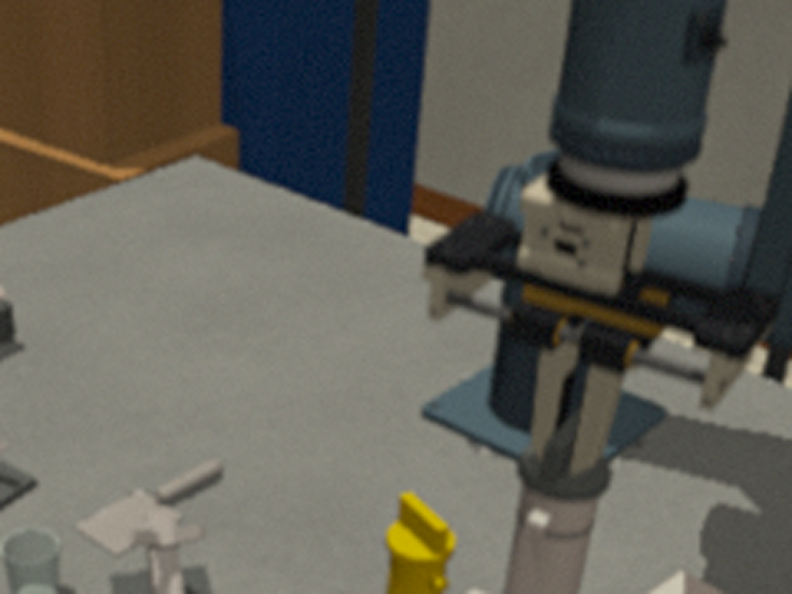

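Unlocked and lifted clear, at about 4 N. Next I'll measure the rest closely in the top and scene views.

```bash
python3 - <<'E'
from h import *
t=load("pics/top1"); s=load("pics/sc1")
crop(t,268,172,338,233,11,"pics/rt.png"); crop(s,222,205,278,268,9.5,"pics/rs.png")
E
```

```text
(no output)
```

View pics/rt.png

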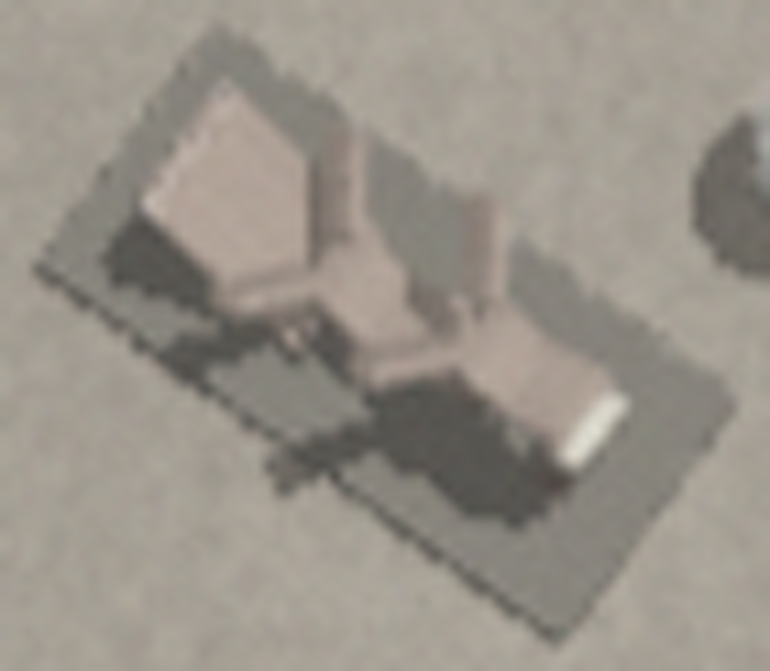

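View pics/rs.png

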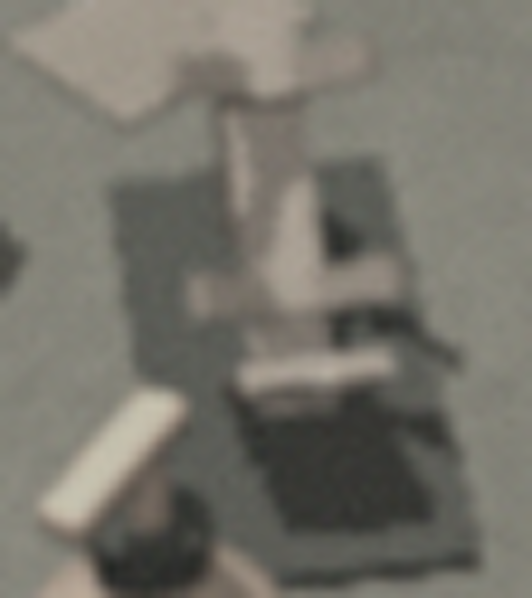

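```bash
python3 - <<'E'
from h import *
t=load("pics/top1"); s=load("pics/sc1")
T=lambda x,y:(x/11-.45+268,y/11-.45+172); S=lambda x,y:(x/9.5-.45+222,y/9.5-.45+205)
hd=np.radians(54.6); ux=np.array([np.cos(hd),np.sin(hd),0]); uy=np.array([-ux[1],ux[0],0]); C=np.array([563,-23,0])
def tri(a,b,n):
    o1,v1=ray(t,a);o2,v2=ray(s,b)
    A=np.c_[v1,-v2]; k=np.linalg.lstsq(A,o2-o1,rcond=None)[0]; p=o1+v1*k[0];q=o2+v2*k[1];X=(p+q)/2
    d=X-C; print(n,X.round(1),"gap %.1f"%np.linalg.norm(p-q),"rest xyz",(d@ux).round(1),(d@uy).round(1),X[2].round(1)," x-z %.1f  axial(x'-z)/-r2 %.1f"%(d@ux-X[2],-(d@ux-X[2])/2**.5))
# rest y is to the left of rest x
tri(T(145,205),S(390,360),"stop corner +y?")
tri(T(230,93),S(240,375),"stop corner -y?")
tri(T(187,150),S(315,368),"stop mid")
tri(T(345,130),S(195,293),"lowsad -y"); tri(T(222,300),S(397,270),"lowsad +y")
tri(T(487,195),S(185,70),"hisad -y"); tri(T(368,375),S(368,48),"hisad +y")
r=[onz(s,S(*p),10) for p in [(112,188),(385,160),(478,555)]]
for x in r: d=x-C; print((d@ux).round(1),(d@uy).round(1))
E
```

```text
stop corner +y? [587.6  49.6  68. ] gap 3.2 rest xyz 73.4 22.0 68.0  x-z 5.4  axial(x'-z)/-r2 -3.8
stop corner -y? [621.1  24.8  67.5] gap 0.7 rest xyz 72.6 -19.7 67.5  x-z 5.0  axial(x'-z)/-r2 -3.6
stop mid [604.2  37.2  67.5] gap 1.6 rest xyz 72.9 1.3 67.5  x-z 5.5  axial(x'-z)/-r2 -3.9
lowsad -y [609.5  -7.4  71.7] gap 1.7 rest xyz 39.6 -28.9 71.7  x-z -32.0  axial(x'-z)/-r2 22.7
lowsad +y [560.7  26.8  71.6] gap 1.1 rest xyz 39.2 30.7 71.6  x-z -32.3  axial(x'-z)/-r2 22.9
hisad -y [581.1 -43.4 118.5] gap 5.7 rest xyz -6.2 -26.6 118.5  x-z -124.7  axial(x'-z)/-r2 88.1
hisad +y [532.9 -12.9 116.7] gap 0.6 rest xyz -9.2 30.4 116.7  x-z -125.9  axial(x'-z)/-r2 89.0
-88.4 -41.7
-88.1 48.2
97.8 45.3
```

```bash
cat > kin.py <<'E'
import numpy as np
from scipy.spatial.transform import Rotation as Ro
# params: lat, a1, L1, L2, e, d, L3
def fk(q,p,full=False):
    lat,a1,L1,L2,e,d,L3,latw=p
    Ry=lambda a:Ro.from_euler('y',a).as_matrix(); Rz=lambda a:Ro.from_euler('z',a).as_matrix()
    R=Rz(q[0]); x=R@np.array([a1,lat,d]); R=R@Ry(q[1]); sh=x.copy(); x=x+R@[0,0,L1]; el=x.copy()
    R=R@Ry(q[2]); x=x+R@np.array([e,0,L2]); R=R@Rz(q[3]); x=x+R@np.array([0,latw,0]); w=x.copy(); R=R@Ry(q[4]); R=R@Rz(q[5]); x=x+R@[0,0,L3]
    return (x,R,sh,el,w) if full else (x,R)
E
python3 - <<'E'
import json,numpy as np
from kin import *
from scipy.optimize import least_squares
D=[json.loads(l) for l in open("log.jsonl")]
Q=np.array([d["joint_positions"] for d in D]);P=np.array([d["tcp_pos"] for d in D])
Q=np.vstack([Q,[-1.42880176e+00,2.59352233e-01,1.53604685e+00,-3.0e-05,1.34797540e+00,-2.02795447e-01]]);P=np.vstack([P,[185.83,-517.04,183.93]])
R=[Ro.from_quat(d["eef_rot"]).as_matrix() for d in D]
# tool frame relation
for q,r in zip(Q[:6:2],R[:6:2]): print((fk(q,[0]*8)[1].T@r).round(3).tolist())
def res(p):
    pp=[p[0],0,p[1],p[2],p[3],p[4],0,0]
    return np.concatenate([fk(q,pp)[0]-x for q,x in zip(Q,P)])
s=least_squares(res,[110,350,400,0,0]); print(s.x,np.sqrt(np.mean(s.fun**2)), np.linalg.svd(s.jac)[1])
def res(p):
    pp=[p[0],0,p[1],p[2],0,p[3],0,0]
    return np.concatenate([fk(q,pp)[0]-x for q,x in zip(Q,P)])
s=least_squares(res,[110,350,400,0]); print(s.x,np.sqrt(np.mean(s.fun**2)))
E
```

```text
[[0.0, -1.0, -0.0], [1.0, 0.0, 0.0], [-0.0, -0.0, 1.0]]
[[0.0, -1.0, -0.0], [1.0, 0.0, 0.0], [-0.0, -0.0, 1.0]]
[[0.0, -1.0, -0.0], [1.0, 0.0, 0.0], [-0.0, -0.0, 1.0]]
[ 110.76849926  533.54853181  426.11309602   60.48935242 -177.94079738] 0.20628588872394057 [5.67085144 3.41453075 3.31662481 0.30501696 0.29897853]
[ 110.76849929  503.47264823  424.74873593 -209.04702984] 3.8945162663498007
```

```bash
cat >> kin.py <<'E'
from scipy.optimize import least_squares
A=np.array([[0,-1,0],[1,0,0],[0,0,1.]])
LO=np.array([-3.14,-.91,.19,-1.22,.22,-3.12]);HI=np.array([3.14,2.08,2.58,4.36,2.71,3.12])
def ik(X,Rt,p,n=40,seed=0,q0=None):
    rng=np.random.default_rng(seed); best=[]
    def f(q):
        x,R=fk(q,p); return np.r_[(x-X)/100,Ro.from_matrix(Rt.T@R@A).as_rotvec()]
    starts=([np.clip(q0,LO+.01,HI-.01)] if q0 is not None else [])+[rng.uniform(LO,HI) for _ in range(n)]
    for q in starts:
        s=least_squares(f,q,bounds=(LO,HI),max_nfev=60)
        if np.abs(s.fun).max()<1e-3 and not any(np.abs(b-s.x).max()<.02 for b in best): best.append(s.x)
    return best
E
cat > geo.py <<'E'
import numpy as np
hd=np.radians(54.5); ux=np.array([np.cos(hd),np.sin(hd),0]); uy=np.array([-ux[1],ux[0],0]); z=np.array([0,0,1.])
foot=np.array([596.8,26.6,60]); a=(z-ux)/2**.5; n=(z+ux)/2**.5
def fr(y,zt): return np.c_[np.cross(y,zt),y,zt]
E
python3 - <<'E'
from kin import *; from geo import *
for d,L3 in [(180,358),(220,398)]:
    p=[110.8,0,533.5,426.1,60.5,d,L3,0]
    for nm,sg in (("y=+uy",1),("y=-uy",-1)):
        print(d,nm,"knob")
        for q in ik(foot+101.3*a+40*n,fr(sg*uy,-a),p): print("   ",q.round(2))
        for th in (0,15,30):   # tilt from perpendicular toward vertical
            # grasp pt at tool z=-56 ; tool z dir = -n rotated
            zt=-(np.cos(np.radians(th))*n+np.sin(np.radians(th))*a)
            print(d,nm,"body th",th)
            for q in ik(foot+55*a+56*zt,fr(sg*uy,zt),p): print("   ",q.round(2))
E
```

```text
180 y=+uy knob
    [-0.7   0.26  1.88  0.84  1.23  2.66]
180 y=+uy body th 0
    [ 0.08  0.75  1.32 -0.57  1.63 -2.31]
180 y=+uy body th 15
    [ 0.01  0.63  1.42 -0.42  1.43 -2.38]
180 y=+uy body th 30
    [-0.08  0.52  1.54 -0.24  1.23 -2.51]
180 y=-uy knob
    [-0.7   0.26  1.88  0.84  1.23 -0.48]
180 y=-uy body th 0
    [ 0.08  0.75  1.32 -0.57  1.63  0.83]
180 y=-uy body th 15
    [ 0.01  0.63  1.42 -0.42  1.43  0.76]
180 y=-uy body th 30
    [-0.08  0.52  1.54 -0.24  1.23  0.63]
220 y=+uy knob
    [-0.76  0.27  1.9   0.83  1.25  2.6 ]
220 y=+uy body th 0
    [ 0.11  0.8   1.25 -0.56  1.66 -2.29]
220 y=+uy body th 15
    [ 0.03  0.66  1.39 -0.41  1.45 -2.36]
220 y=+uy body th 30
    [-0.07  0.53  1.52 -0.24  1.24 -2.5 ]
220 y=-uy knob
    [-0.76  0.27  1.9   0.83  1.25 -0.54]
220 y=-uy body th 0
    [ 0.11  0.8   1.25 -0.56  1.66  0.85]
220 y=-uy body th 15
    [ 0.03  0.66  1.39 -0.41  1.45  0.78]
220 y=-uy body th 30
    [-0.07  0.53  1.52 -0.24  1.24  0.64]
```

Request:
jog_arm([
  [1, -32, 0, 0, 0, 10, 255],
  [2, -64, 0, 0, 0, 20, 255],
  [4, -96, 0, 0, 0, 30, 255],
  [5, -128, 0, 0, 0, 40, 255],
  [6, -160, 0, 0, 0, 50, 255],
  [7, -192, 0, 0, 0, 60, 255],
  [8, -224, 0, 0, 0, 70, 255],
  [10, -256, 0, 0, 0, 80, 255],
  [11, -288, 0, 0, 0, 90, 255],
  [12, -320, 0, 0, 0, 100, 255],
])

```text
clock: 9.35
tcp_pos: [572.2, -9.5, 306.9]
eef_rot: [0.717, 0.697, -0.001, -0.0]
force: [0.4, 0.6, -3.7]
opening: 11.6
```

```bash
python3 - <<'E'
from h import *; from geo import *
s,R=log()
# commanded after settle: assume rotation exact
Rc=Ro.from_quat(s["eef_rot"]).as_matrix()
Rt=fr(-uy,-a)
rv=Ro.from_matrix(Rc.T@Rt).as_rotvec(degrees=True); print("rv",rv.round(1), "shift", (R.T@(foot+101.3*a+40*n+[0,0,120]-s["tcp_pos"])).round(1))
E
```

```text
t 9.35 tcp [572.2  -9.5 306.9] F [ 0.4  0.6 -3.7] open 11.6
q [-2.110e-01  2.520e-01  1.252e+00 -1.000e-03  1.639e+00 -1.830e-01] xh 88.41 yh -1.60 z [-0.002 -0.001 -1.   ]
rv [-13.4  43.7  32.1] shift [ 0.8 -0.5 27. ]
```

Request:
jog_arm([
  [0, 0, 0, -2, 6.2, 4.6, 255],
  [0, 0, 0, -3.8, 12.5, 9.2, 255],
  [0, 0, 0, -5.7, 18.7, 13.8, 255],
  [0, 0, 0, -7.7, 25, 18.3, 255],
  [0, 0, 0, -9.6, 31.2, 22.9, 255],
  [0, 0, 10, -11.5, 37.4, 27.5, 255],
  [0, 0, 20, -13.4, 43.7, 32.1, 255],
  [0, 0, 27, -13.4, 43.7, 32.1, 255],
  [0, 0, 27, -13.4, 43.7, 32.1, 255],
  [0, 0, 27, -13.4, 43.7, 32.1, 255],
])

```text
clock: 10.6
tcp_pos: [573.9, -8.0, 280.9]
eef_rot: [0.819, 0.427, 0.34, -0.175]
force: [0.4, -0.5, -2.8]
opening: 11.7
```

```bash
python3 - <<'E'
from h import *; from geo import *
s,R=log()
Rt=fr(-uy,-a); print("rv",Ro.from_matrix(R.T@Rt).as_rotvec(degrees=True).round(1))
for k in (40,15,2): print(k,"shift", (R.T@(foot+101.3*a+4*a+k*n-s["tcp_pos"])).round(1))
c=cam("wrist"); save(c,"pics/w7"); c=cam("scene"); save(c,"pics/s7"); crop(c,180,100,340,280,3.3,"pics/s7b.png")
c=cam("top"); save(c,"pics/t7")
E
cat >> log.jsonl </dev/null; python3 - <<'E'
import sys; sys.path.insert(0,'.')
import json,os; os.chdir('.')
from kin import *
D=[json.loads(l) for l in open("log.jsonl")]
Q=np.array([d["joint_positions"] for d in D]);P=np.array([d["tcp_pos"] for d in D]);RR=[Ro.from_quat(d["eef_rot"]).as_matrix() for d in D]
print((fk(Q[-1],[0]*8)[1]@A-RR[-1]).round(3))
def res(p):
    pp=[p[0],0,p[1],p[2],p[3],p[4],p[5],0]
    return np.concatenate([fk(q,pp)[0]-x for q,x in zip(Q,P)])
s=least_squares(res,[110,533,426,60,220,398]);print(s.x.round(1),np.abs(s.fun).max())
def res(p):
    pp=[p[0],0,p[1],p[2],p[3],p[4],p[5],p[6]]
    return np.concatenate([fk(q,pp)[0]-x for q,x in zip(Q,P)])
s=least_squares(res,[110,533,426,60,220,398,0]);print(s.x.round(1),np.abs(s.fun).max())
E
```

```text
t 10.60 tcp [573.9  -8.  280.9] F [ 0.4 -0.5 -2.8] open 11.7
q [-0.764  0.14   1.739  0.781  1.455 -0.327] xh 55.23 yh -35.02 z [ 0.408  0.577 -0.707]
rv [-0.2  0.   0.5]
40 shift [-86.8  -2.   80.3]
15 shift [-111.8   -2.2   80.3]
2 shift [-124.8   -2.3   80.3]
[[ 0. -0. -0.]
 [ 0. -0. -0.]
 [-0. -0. -0.]]
[110.8 534.4 425.9  60.2 221.7 400.8] 3.126388037344441e-13
[110.8 534.4 425.9  60.2 221.7 400.8  -0. ] 3.410605131648481e-13
```

View pics/s7b.png

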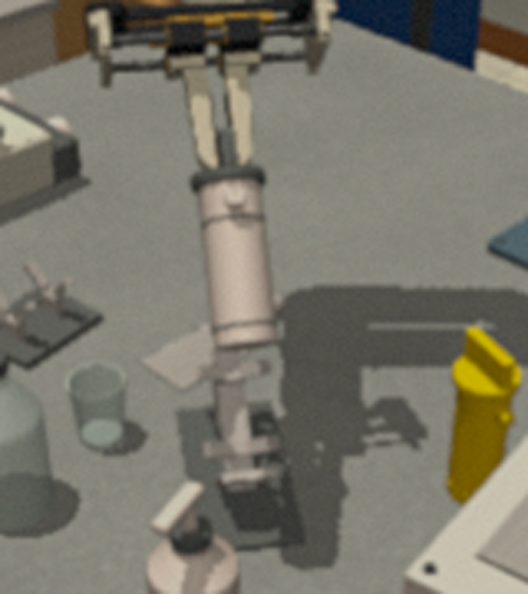

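View pics/w7.png

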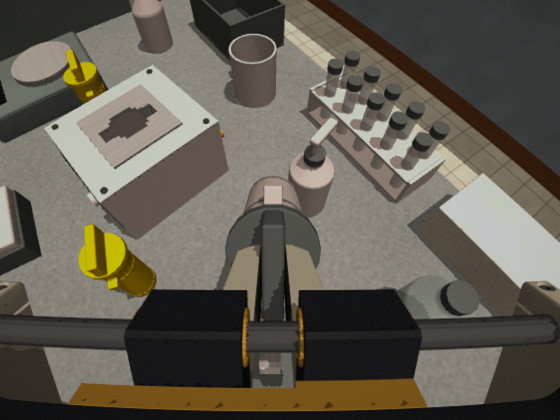

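Request:
jog_arm([
  [-14, 0, 14, 0, 0, 0.3, 255],
  [-28, -1, 28, 0, 0, 0.5, 255],
  [-42, -1, 42, 0, 0, 0.5, 255],
  [-56, -2, 56, 0, 0, 0.5, 255],
  [-70, -2, 68, 0, 0, 0.5, 255],
  [-80, -2, 76, 0, 0, 0.5, 255],
  [-92, -2, 80, 0, 0, 0.5, 255],
  [-102, -2, 80, 0, 0, 0.5, 255],
  [-110, -2, 80, 0, 0, 0.5, 255],
  [-110, -2, 80, 0, 0, 0.5, 255],
])

```text
clock: 12.0
tcp_pos: [559.6, -25.0, 145.2]
eef_rot: [0.822, 0.422, 0.34, -0.177]
force: [0.1, -0.5, -3.3]
opening: 12.1
```

```bash
python3 - <<'E'
from h import *; from geo import *
c=load("pics/s7"); f7=np.array([573.9,-8,280.9])+101.3*np.array([.408,.577,-.707]); print("foot pred", ((proj(c,f7)-[180,100])*3.3).round())
s,R=log()
Rt=fr(-uy,-a); print("rv",Ro.from_matrix(R.T@Rt).as_rotvec(degrees=True).round(1))
for k in (15,2): print(k,"shift", (R.T@(foot+101.3*a+4*a+k*n-s["tcp_pos"])).round(1))
c=cam("scene"); save(c,"pics/s8"); crop(c,190,160,300,270,5.4,"pics/s8b.png")
c=cam("top"); save(c,"pics/t8"); crop(c,265,160,345,240,7,"pics/t8b.png")
E
```

```text
foot pred [[244. 345.]]
t 12.00 tcp [559.6 -25.  145.2] F [ 0.1 -0.5 -3.3] open 12.1
q [-0.813  0.294  1.924  0.821  1.25  -0.595] xh 54.14 yh -35.57 z [ 0.409  0.578 -0.706]
rv [-0.1 -0.1 -0.3]
15 shift [-0.3  0.3 -0. ]
2 shift [-13.3   0.4  -0. ]
```

View pics/s8b.png

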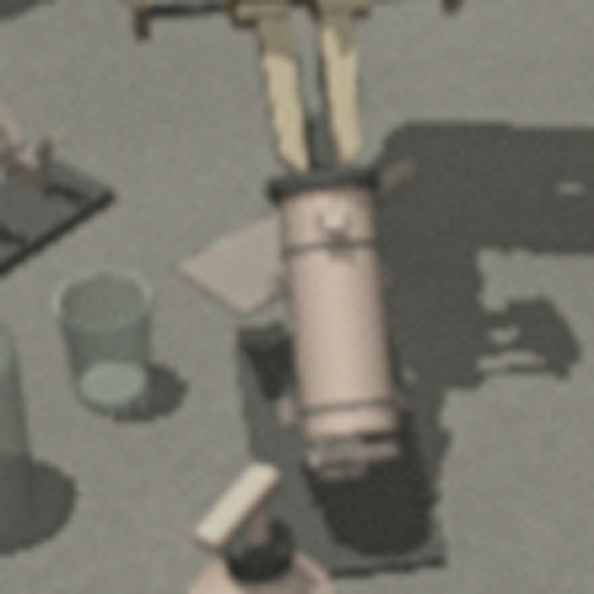

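View pics/t8b.png

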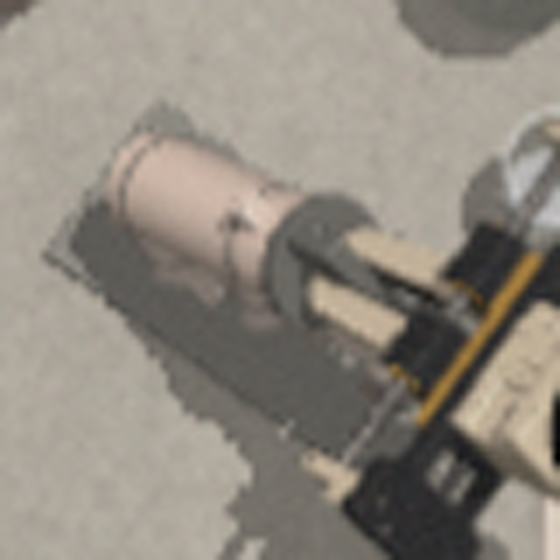

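The cartridge is lined up with the rest: about 15 mm above the saddles and 4 mm short of the stop. The predicted foot pixel matches. Now lowering.

Request:
jog_arm([
  [-3, 0, 0, 0, 0, 0, 255],
  [-6, 0, 0, 0, 0, 0, 255],
  [-8, 0, 0, 0, 0, 0, 255],
  [-10, 0, 0, 0, 0, 0, 255],
  [-11, 0, 0, 0, 0, 0, 255],
  [-12, 0, 0, 0, 0, 0, 255],
  [-12, 0, 0, 0, 0, 0, 255],
  [-12, 0, 0, 0, 0, 0, 255],
  [-13, 0, 0, 0, 0, 0, 255],
  [-13, 0, 0, 0, 0, 0, 255],
])

```text
clock: 13.35
tcp_pos: [554.2, -31.8, 136.1]
eef_rot: [0.822, 0.422, 0.34, -0.177]
force: [0.1, -0.2, -3.5]
opening: 11.7
```

```bash
python3 - <<'E'
from h import *; from geo import *
s,R=log(); print("F tool",(R.T@s["force"]).round(1),"M tool",(R.T@s["moment"]).round(2))
print("s,w,y", ((s["tcp_pos"]-foot)@np.c_[a,n,uy]).round(1))
E
```

```text
t 13.35 tcp [554.2 -31.8 136.1] F [ 0.1 -0.2 -3.5] open 11.7
q [-0.831  0.307  1.934  0.818  1.245 -0.624] xh 54.20 yh -35.52 z [ 0.408  0.578 -0.706]
F tool [-2.6  0.3  2.4] M tool [-0.01 -0.99 -0.04]
s,w,y [104.9   2.7   0.8]
```

Request:
jog_arm([
  [-1, 0, 0, 0, 0, 0, 255],
  [-2, 0, 0, 0, 0, 0, 255],
  [-2.5, 0, 0, 0, 0, 0, 255],
  [-3, 0, 0, 0, 0, 0, 255],
  [-3, 0, 1, 0, 0, 0, 255],
  [-3, 0, 2, 0, 0, 0, 255],
  [-3, 0, 3, 0, 0, 0, 255],
  [-3, 0, 3, 0, 0, 0, 255],
  [-3, 0, 3, 0, 0, 0, 255],
  [-3, 0, 3, 0, 0, 0, 255],
])

```text
clock: 14.6
tcp_pos: [554.4, -31.9, 131.9]
eef_rot: [0.822, 0.422, 0.34, -0.177]
force: [1.5, -0.6, -2.8]
opening: 11.6
```

```bash
python3 - <<'E'
from h import *; from geo import *
s,R=log(); print("F tool",(R.T@s["force"]).round(1),"M tool",(R.T@s["moment"]).round(2))
print("s,w,y", ((s["tcp_pos"]-foot)@np.c_[a,n,uy]).round(1))
c=cam("scene"); save(c,"pics/s9"); crop(c,190,160,300,270,5.4,"pics/s9b.png")
E
```

```text
t 14.60 tcp [554.4 -31.9 131.9] F [ 1.5 -0.6 -2.8] open 11.6
q [-0.831  0.314  1.938  0.821  1.237 -0.632] xh 54.21 yh -35.53 z [ 0.409  0.578 -0.706]
F tool [-1.7  1.6  2.2] M tool [-0.68 -0.52 -0.06]
s,w,y [102.   -0.2   0.5]
```

View pics/s9b.png

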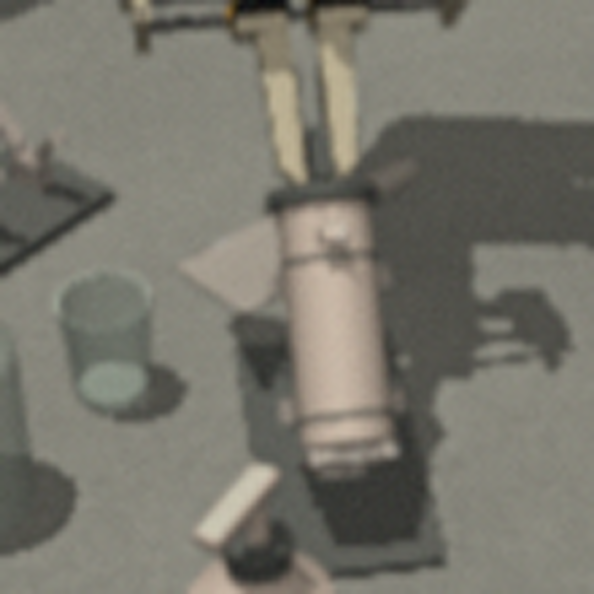

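Request:
jog_arm([
  [0, 0.5, 1, 0, 0, 0, 255],
  [-0.5, 0.8, 1, 0, 0, 0, 255],
  [-1, 1, 2, 0, 0, 0, 255],
  [-1.5, 1, 2, 0, 0, 0, 255],
  [-1.5, 1, 2, 0, 0, 0, 255],
  [-1.5, 1, 2, 0, 0, 0, 255],
  [-1.5, 1, 2, 0, 0, 0, 255],
  [-1.5, 1, 2, 0, 0, 0, 255],
  [-1.5, 1, 2, 0, 0, 0, 255],
  [-1.5, 1, 2, 0, 0, 0, 255],
])

```text
clock: 15.9
tcp_pos: [555.2, -31.9, 130.3]
eef_rot: [0.821, 0.422, 0.34, -0.178]
force: [-3.0, -2.6, 4.8]
opening: 12.0
```

```bash
python3 - <<'E'
from h import *; from geo import *
s,R=log(); print("F tool",(R.T@s["force"]).round(1),"M tool",(R.T@s["moment"]).round(2))
print("s,w,y", ((s["tcp_pos"]-foot)@np.c_[a,n,uy]).round(1))
E
```

```text
t 15.90 tcp [555.2 -31.9 130.3] F [-3.  -2.6  4.8] open 12.0
q [-0.83   0.319  1.938  0.823  1.235 -0.636] xh 54.25 yh -35.48 z [ 0.409  0.579 -0.705]
F tool [ 0.7 -1.  -6.1] M tool [ 0.17  0.11 -0.  ]
s,w,y [ 1.005e+02 -1.000e+00 -1.000e-01]
```

Request:
jog_arm([
  [0, 0, 0, 0, 0, 0, 150],
  [0, 0, 0, 0, 0, 0, 60],
  [0, 0, 0, 0, 0, 0, 0],
  [0, 0, 0, 0, 0, 0, 0],
  [0, 0, 0, 0, 0, 0, 0],
  [0, 0, -20, 0, 0, 0, 0],
  [0, 0, -50, 0, 0, 0, 0],
  [0, 0, -80, 0, 0, 0, 0],
  [0, 0, -110, 0, 0, 0, 0],
  [0, 0, -110, 0, 0, 0, 0],
])

```text
clock: 17.15
tcp_pos: [510.8, -97.5, 208.1]
eef_rot: [0.822, 0.422, 0.34, -0.176]
force: [0.5, 0.2, -0.1]
opening: 92.9
```

```bash
python3 - <<'E'
from h import *; from geo import *
s,R=log()
c=cam("wrist"); save(c,"pics/w10"); c=cam("scene"); save(c,"pics/s10"); crop(c,190,160,300,270,5.4,"pics/s10b.png")
E
```

```text
t 17.15 tcp [510.8 -97.5 208.1] F [ 0.5  0.2 -0.1] open 92.9
q [-0.993  0.218  1.839  0.723  1.469 -0.593] xh 54.28 yh -35.63 z [ 0.411  0.576 -0.707]
```

View pics/s10b.png

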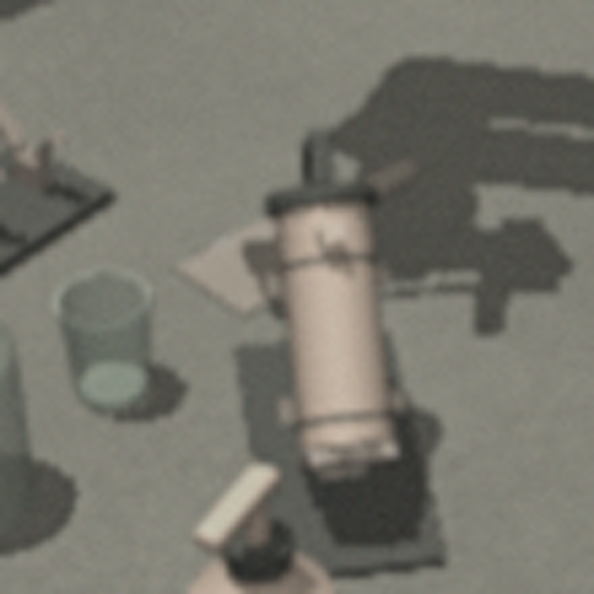

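View pics/w10.png

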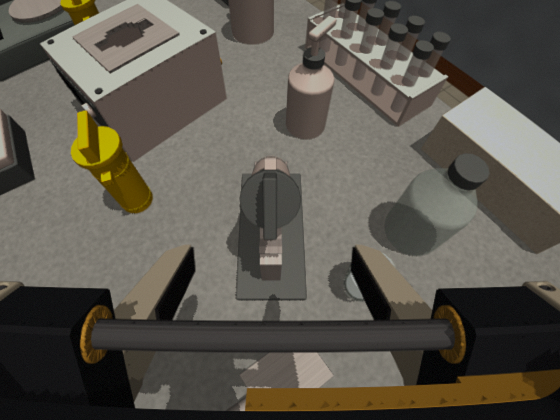

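The cartridge lies in the rest against the stop, bar upright in the rest's plane, with the gripper clear. Next comes planning the body regrasp.

```bash
cat >> geo.py <<'E'
P=[110.8,0,534.4,425.9,60.2,221.7,400.8,0]
E
python3 - <<'E'
from h import *; from geo import *; from kin import *
s,R=log()
q=s["joint_positions"]
def show(X,Rt,nm):
    rv=Ro.from_matrix(R.T@Rt).as_rotvec(degrees=True)
    print(nm,"shift",(R.T@(X-s["tcp_pos"])).round(1),"rv",rv.round(1),"TCP",X.round(0))
    for k in ik(X,Rt,P,n=10,q0=q): print("   ",k.round(2))
B=foot+54*a-1*n
ztm=-z
show(B+np.array([0,0,220])-60*ux*0,fr(-uy,-z),"mid")
show(B-56*n+130*n,fr(-uy,-n),"pre")
show(B-56*n,fr(-uy,-n),"grasp")
h=np.radians(6.9); xx=np.array([np.cos(h),np.sin(h),0])
show(np.array([554.7,-333,65-56+100]),fr(-np.array([-xx[1],xx[0],0]),-z),"cradle pre")
E
```

```text
t 17.25 tcp [510.3 -95.4 206.7] F [-0.1  0.3 -0.6] open 93.0
q [-0.991  0.219  1.842  0.724  1.468 -0.593] xh 54.16 yh -35.54 z [ 0.409  0.578 -0.706]
mid shift [ 1.566e+02 -1.100e+00  1.000e-01] rv [ -0.3 -45.1  -0.2] TCP [574.  -5. 317.]
    [-0.2   0.25  1.23  0.    1.66  0.42]
pre shift [ 74.8  -0.3 155.6] rv [ -0.3 -90.1  -0. ] TCP [605.  38. 150.]
    [ 0.2   0.85  0.92 -0.55  1.95  0.77]
grasp shift [-55.2   0.3 155.4] rv [ -0.3 -90.1  -0. ] TCP [551. -37.  58.]
    [ 0.11  0.8   1.25 -0.56  1.66  0.85]
cradle pre shift [-186.8  174.7  -50.3] rv [-18.9 -42.3  44.9] TCP [ 555. -333.  109.]
    [-0.71  0.48  1.39  0.    1.27  0.74]
```

Request:
jog_arm([
  [31, 0, 0, 0, -9, 0, 0],
  [62, 0, 0, 0, -18, 0, 0],
  [93, 0, 0, 0, -27, 0, 0],
  [124, 0, 0, 0, -36, 0, 0],
  [156, 0, 0, 0, -45, 0, 0],
  [140, 0, 31, 0, -54, 0, 0],
  [124, 0, 62, 0, -63, 0, 0],
  [108, 0, 93, 0, -72, 0, 0],
  [92, 0, 124, 0, -81, 0, 0],
  [75, 0, 156, 0, -90, 0, 0],
])

```text
clock: 18.5
tcp_pos: [605.0, 39.4, 148.1]
eef_rot: [0.82, 0.425, -0.343, 0.174]
force: [1.4, -0.3, 0.3]
opening: 93.1
```

```bash
python3 - <<'E'
from h import *; from geo import *
s,R=log()
c=cam("wrist"); save(c,"pics/w11"); c=cam("scene"); save(c,"pics/s11")
s,R=log()
B=foot+54*a-1*n
print("rv",Ro.from_matrix(R.T@fr(-uy,-n)).as_rotvec(degrees=True).round(1))
for k in (130,30,0): print(k,(R.T@(B-56*n+k*n-s["tcp_pos"])).round(1))
E
```

```text
t 18.50 tcp [605.   39.4 148.1] F [ 1.4 -0.3  0.3] open 93.1
q [ 0.202  0.855  0.912 -0.547  1.953  0.762] xh 54.97 yh -35.33 z [-0.413 -0.577 -0.705]
t 18.60 tcp [599.7  41.3 129.2] F [-1.5  0.4 -4.5] open 93.1
q [ 0.204  0.881  0.921 -0.542  1.95   0.761] xh 56.77 yh -35.11 z [-0.434 -0.579 -0.69 ]
rv [-1.   1.4  1.6]
130 [-15.3   5.5 -14.2]
30 [-12.9   7.2  85.8]
0 [-12.2   7.8 115.8]
```

View pics/w11.png

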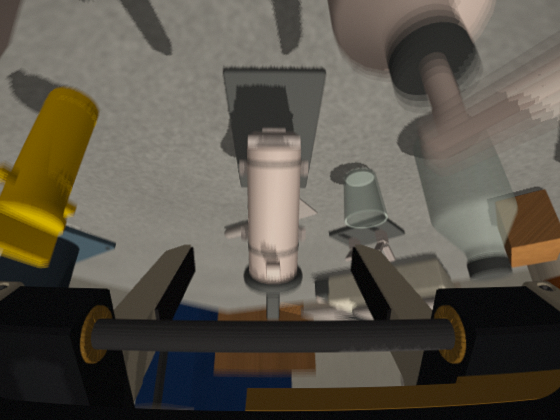

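View pics/s11.png

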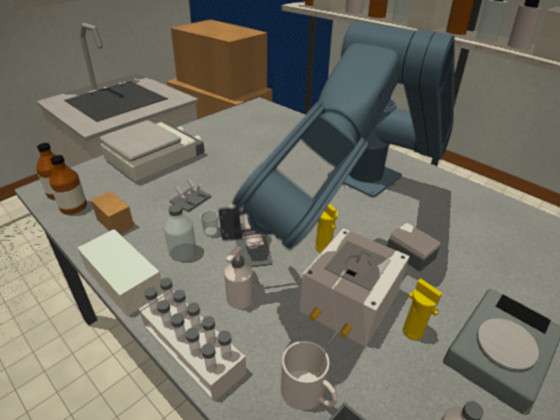

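```bash
python3 - <<'E'
from h import *; from geo import *
s,R=log(); print(s["joint_vel"].round(2), s["joint_torque"].round(1))
s0=s
c=cam("scene"); save(c,"pics/s12"); s,R=log(); print(s["joint_vel"].round(2)); crop(c,190,130,310,290,3.7,"pics/s12b.png")
D=[json.loads(l) for l in open("log.jsonl")]
for d in D[-4:]: print(d["clock"],np.round(d["joint_positions"],3),np.round(d["joint_vel"],2),np.round(d["joint_torque"],1))
E
```

```text
t 18.60 tcp [599.7  41.3 129.2] F [-1.5  0.4 -4.5] open 93.1
q [ 0.204  0.881  0.921 -0.542  1.95   0.761] xh 56.77 yh -35.11 z [-0.434 -0.579 -0.69 ]
[-0.06 -0.21  0.05  0.03 -0.01 -0.03] [  1.1 -98.3 -39.6  -4.7   4.5   0.3]
t 18.65 tcp [601.2  39.9 136.6] F [ 0.1 -0.2 -0. ] open 93.2
q [ 0.202  0.869  0.92  -0.542  1.95   0.76 ] xh 56.12 yh -35.23 z [-0.427 -0.577 -0.697]
[-0.05 -0.24 -0.06 -0.02  0.02 -0.  ]
18.5 [ 0.202  0.855  0.912 -0.547  1.953  0.762] [ 0.41  1.15 -0.72 -0.71  0.68  0.27] [  1.4 -76.  -22.1  -1.4   2.1  -0.3]
18.6 [ 0.204  0.881  0.921 -0.542  1.95   0.761] [-0.06 -0.21  0.05  0.03 -0.01 -0.03] [  1.1 -98.3 -39.6  -4.7   4.5   0.3]
18.6 [ 0.204  0.881  0.921 -0.542  1.95   0.761] [-0.06 -0.21  0.05  0.03 -0.01 -0.03] [  1.1 -98.3 -39.6  -4.7   4.5   0.3]
18.65 [ 0.202  0.869  0.92  -0.542  1.95   0.76 ] [-0.05 -0.24 -0.06 -0.02  0.02 -0.  ] [  1.5 -68.7 -26.3  -2.7   2.8   0.1]
```

View pics/s12b.png

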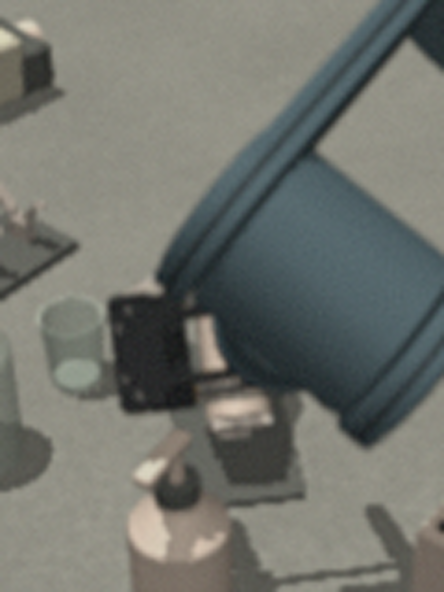

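The mismatch was only overshoot from ending a row at speed, with no contact. However, a fully perpendicular approach would bring the wrist camera close to the pump bottle, so I'll use a grasp tilted about 25° back toward vertical.

```bash
python3 - <<'E'
from h import *; from geo import *; from kin import *
s,R=log(); q=s["joint_positions"]
Rc=fr(-uy,-n); B=foot+54*a-1*n; Xc=B-56*n+130*n
print("cmd-meas",(Xc-s["tcp_pos"]).round(1))
th=np.radians(25); u=np.cos(th)*n+np.sin(th)*a; Rt=fr(-uy,-u)
print("rv",Ro.from_matrix(Rc.T@Rt).as_rotvec(degrees=True).round(1))
for k in (130,0):
    X=B+(k-56)*u; print(k,(Rc.T@(X-Xc)).round(1),"then in new frame",(Rt.T@(X-(B+(130-56)*u))).round(1), [x.round(2) for x in ik(X,Rt,P,n=5,q0=q)])
E
```

```text
t 18.65 tcp [601.2  39.9 136.6] F [ 0.1 -0.2 -0. ] open 93.2
q [ 0.202  0.869  0.92  -0.542  1.95   0.76 ] xh 56.12 yh -35.23 z [-0.427 -0.577 -0.697]
cmd-meas [ 3.4 -2.4 13.2]
rv [-0. 25. -0.]
130 [-31.3   0.    6.9] then in new frame [0. 0. 0.] [array([ 0.02,  0.52,  1.25, -0.28,  1.59,  0.67])]
0 [ 23.7  -0.  124.8] then in new frame [ -0.  -0. 130.] [array([-0.03,  0.57,  1.48, -0.3 ,  1.3 ,  0.7 ])]
```

Request:
jog_arm([
  [-8, 0, 2, 0, 6, 0, 0],
  [-16, 0, 3, 0, 13, 0, 0],
  [-24, 0, 5, 0, 20, 0, 0],
  [-31, 0, 7, 0, 25, 0, 0],
  [-25, 0, 20, 0, 25, 0, 0],
  [-16, 0, 39, 0, 25, 0, 0],
  [-8, 0, 57, 0, 25, 0, 0],
  [-3, 0, 67, 0, 25, 0, 0],
  [-2, 0, 70, 0, 25, 0, 0],
  [-2, 0, 70, 0, 25, 0, 0],
])

```text
clock: 19.9
tcp_pos: [575.6, -3.6, 102.4]
eef_rot: [0.875, 0.451, -0.155, 0.077]
force: [0.3, -0.2, 0.8]
opening: 93.1
```

```bash
python3 - <<'E'
from h import *; from geo import *
s,R=log()
B=foot+54*a-1*n
th=np.radians(25); u=np.cos(th)*n+np.sin(th)*a; Rt=fr(-uy,-u)
print("rv",Ro.from_matrix(R.T@Rt).as_rotvec(degrees=True).round(1),(R.T@(B-56*u-s["tcp_pos"])).round(1))
c=cam("wrist"); save(c,"pics/w13"); c=cam("scene"); save(c,"pics/s13"); crop(c,180,120,300,280,3.7,"pics/s13b.png")
E
```

```text
t 19.90 tcp [575.6  -3.6 102.4] F [ 0.3 -0.2  0.8] open 93.1
q [-0.006  0.54   1.375 -0.282  1.44   0.68 ] xh 54.58 yh -35.50 z [-0.201 -0.275 -0.94 ]
rv [-0.2 -0.1  0.1] [-0.3 -0.1 61.3]
```

View pics/w13.png

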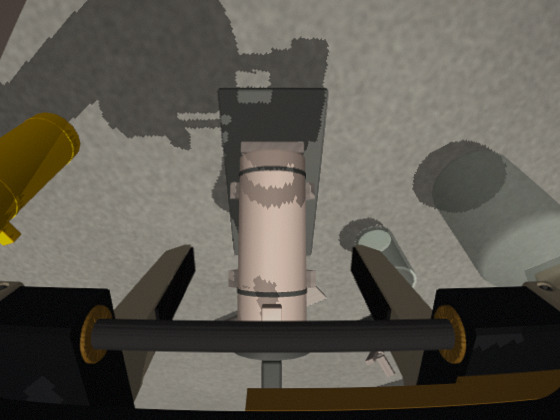

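View pics/s13b.png

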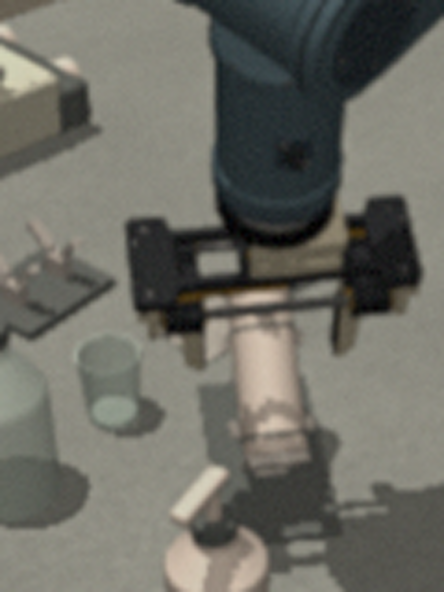

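The body is centred between the fingers (column 272 of 195–352), and the beaker is well clear. Descending and closing.

Request:
jog_arm([
  [0, 0, 15, 0, 0, 0, 0],
  [0, 0, 30, 0, 0, 0, 40],
  [0, 0, 44, 0, 0, 0, 60],
  [0, 0, 54, 0, 0, 0, 80],
  [0, 0, 60, 0, 0, 0, 90],
  [0, 0, 61, 0, 0, 0, 90],
  [0, 0, 61, 0, 0, 0, 130],
  [0, 0, 61, 0, 0, 0, 180],
  [0, 0, 61, 0, 0, 0, 255],
  [0, 0, 61, 0, 0, 0, 255],
])

```text
clock: 21.25
tcp_pos: [562.9, -20.1, 45.0]
eef_rot: [0.876, 0.451, -0.155, 0.077]
force: [-2.4, 2.5, 3.3]
opening: 47.4
```

```bash
python3 - <<'E'
from h import *; from geo import *; from kin import *
s,R=log(); print("M",(R.T@s["moment"]).round(2))
c=cam("wrist"); save(c,"pics/w14")
s,R=log()
# cradle plan
h=np.radians(6.9); xx=np.array([np.cos(h),np.sin(h),0]); yy=np.array([-xx[1],xx[0],0])
# cart axis (foot->grip) in tool frame
at=R.T@a; print("a in tool",at.round(3))
# at cradle: y tool = -yy ; foot dir = xx => axis=-xx ; u = z rotated toward axis by 25deg
th=np.radians(25); u=np.cos(th)*z+np.sin(th)*(-xx); Rt=fr(-yy,-u)
print("axis check",(Rt@at).round(3), -xx.round(3))
seat=np.array([554.7,-333,65])
for k in (120,40,0):
    X=seat+[0,0,k]-56*u; print(k,X.round(1),[x.round(2) for x in ik(X,Rt,P,n=6,q0=s["joint_positions"])])
E
```

```text
t 21.25 tcp [562.9 -20.1  45. ] F [-2.4  2.5  3.3] open 47.4
q [-0.033  0.573  1.475 -0.295  1.307  0.695] xh 54.59 yh -35.52 z [-0.202 -0.274 -0.94 ]
M [0.46 0.1  0.1 ]
t 21.30 tcp [562.9 -20.1  45. ] F [-2.   2.6  4.5] open 47.3
q [-0.033  0.573  1.475 -0.295  1.307  0.695] xh 54.59 yh -35.51 z [-0.202 -0.274 -0.94 ]
a in tool [-0.906 -0.003 -0.424]
axis check [-0.993 -0.117  0.002] [-0.993 -0.12  -0.   ]
120 [ 578.2 -330.2  134.2] [array([-0.91,  0.32,  1.69,  0.46,  0.96,  0.3 ])]
40 [ 578.2 -330.2   54.2] [array([-0.91,  0.41,  1.77,  0.53,  0.8 ,  0.19])]
0 [ 578.2 -330.2   14.2] [array([-0.91,  0.47,  1.8 ,  0.58,  0.72,  0.12])]
```

View pics/w14.png

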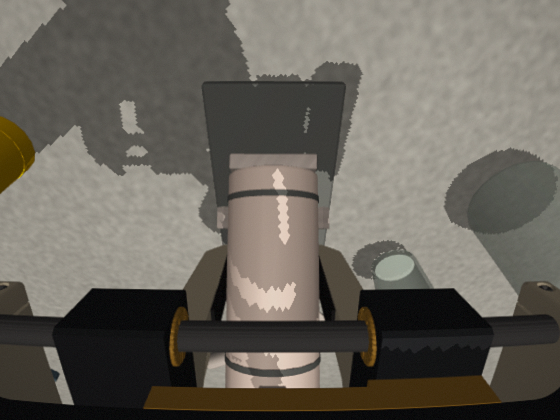

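Gripped at 47.3 mm. Lifting square off the saddles, then up.

Request:
jog_arm([
  [2, 0, -4, 0, 0, 0, 255],
  [6, 0, -12, 0, 0, 0, 255],
  [11, 0, -23, 0, 0, 0, 255],
  [17, 0, -36, 0, 0, 0, 255],
  [21, 0, -47, 0, 0, 0, 255],
  [14, 0, -66, 0, 0, 0, 255],
  [4, 0, -93, 0, 0, 0, 255],
  [-6, 0, -120, 0, 0, 0, 255],
  [-16, 0, -147, 0, 0, 0, 255],
  [-20, 0, -158, 0, 0, 0, 255],
])

```text
clock: 22.55
tcp_pos: [585.5, 8.4, 202.2]
eef_rot: [0.876, 0.451, -0.153, 0.078]
force: [-0.1, 0.4, -4.0]
opening: 47.7
```

```bash
python3 - <<'E'
from h import *; from geo import *; from kin import *
s,R=log(); print("M",(R.T@s["moment"]).round(2))
h=np.radians(6.9); xx=np.array([np.cos(h),np.sin(h),0]); yy=np.array([-xx[1],xx[0],0])
th=np.radians(25); u=np.cos(th)*z+np.sin(th)*(-xx); Rt=fr(-yy,-u)
seat=np.array([554.7,-333,65])
print("rv",Ro.from_matrix(R.T@Rt).as_rotvec(degrees=True).round(1))
for k in (150,100): print(k,(R.T@(seat+[0,0,k]-56*u-s["tcp_pos"])).round(1))
t=load("pics/top1"); c=load("pics/sc1"); crop(t,378,182,420,228,12,"pics/ct.png"); crop(c,165,175,215,215,12,"pics/cs.png")
c=cam("scene"); save(c,"pics/s15"); crop(c,160,80,320,280,3,"pics/s15b.png")
E
```

```text
t 22.55 tcp [585.5   8.4 202.2] F [-0.1  0.4 -4. ] open 47.7
q [ 0.011  0.489  1.21  -0.276  1.649  0.637] xh 54.57 yh -35.47 z [-0.197 -0.274 -0.941]
M [-0.12  0.38  0.03]
rv [-2.3 42.1 48.8]
150 [-250.8  190.6  130. ]
100 [-233.9  190.7  177. ]
```

View pics/s15b.png

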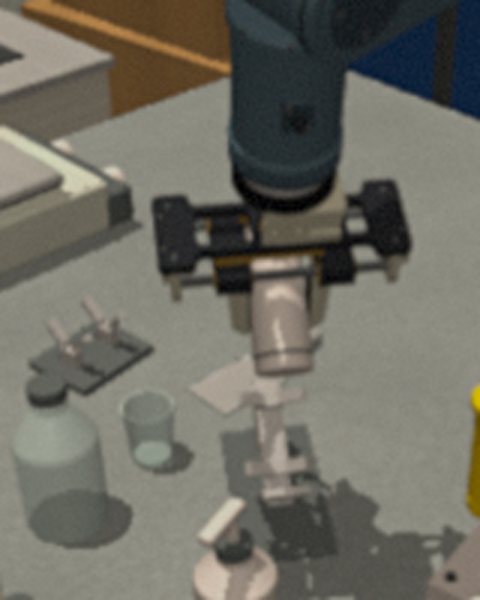

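View pics/ct.png

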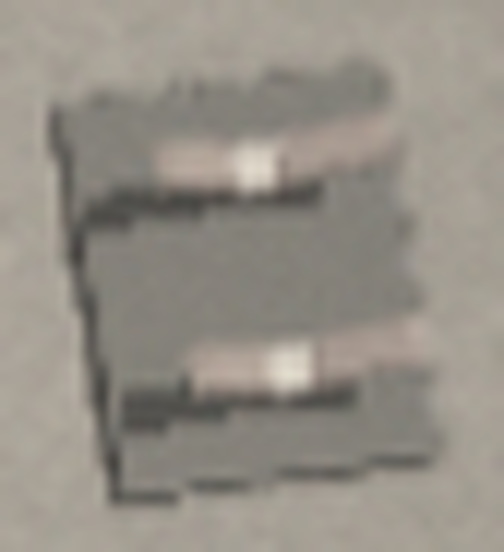

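View pics/cs.png

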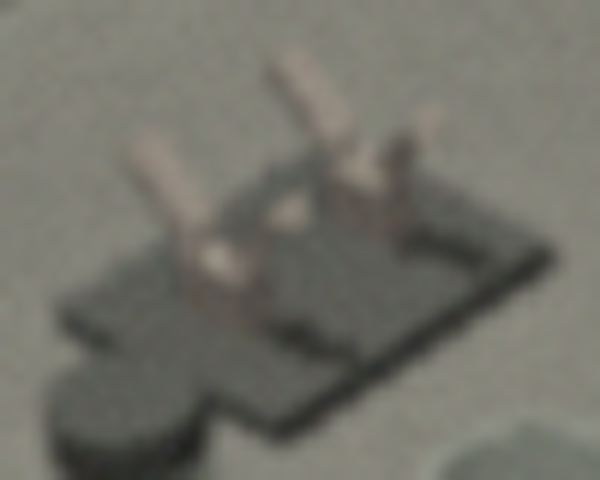

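```bash
python3 - <<'E'
from h import *
t=load("pics/top1"); s=load("pics/sc1")
T=lambda x,y:(x/12-.46+378,y/12-.46+182); S=lambda x,y:(x/12-.46+165,y/12-.46+175)
M=[]
for a_,b_ in [((255,167),(222,260)),((290,365),(365,170))]:
    o1,v1=ray(t,T(*a_));o2,v2=ray(s,S(*b_)); k=np.linalg.lstsq(np.c_[v1,-v2],o2-o1,rcond=None)[0]
    p=o1+v1*k[0];q=o2+v2*k[1]; print(((p+q)/2).round(1),np.linalg.norm(p-q).round(1),"top@38",onz(t,T(*a_),38).round(1)); M.append(onz(t,T(*a_),38))
d=M[0]-M[1]; print("mid",(M[0]+M[1])/2,np.hypot(*d[:2]),np.degrees(np.arctan2(d[1],d[0])))
for r,zz in [([(160,160),(395,135)],52),([(195,370),(428,330)],52)]:
    P=np.array([onz(t,T(*p),zz) for p in r]); print(P.mean(0).round(1),np.degrees(np.arctan2(*(P[1]-P[0])[[1,0]])))
R=np.array([onz(t,T(*p),10)[:2] for p in [(55,105),(382,72),(440,465),(118,502)]]); print(R.mean(0).round(1))
E
```

```text
[ 582.  -330.1   29.7] 1.8 top@38 [ 581.3 -328.8   38. ]
[ 528.  -337.7   30.5] 3.0 top@38 [ 528.1 -337.    38. ]
mid [ 554.67839699 -332.93740588   38.        ] 53.779819910543154 8.775239047258014
[ 584.1 -331.8   52. ] -83.25835197041965
[ 530.2 -339.6   52. ] -79.82435914184254
[ 553.8 -333. ]
```

Request:
jog_arm([
  [-25, 19, 13, -0.2, 4.2, 4.9, 255],
  [-55, 42, 29, -0.5, 9.3, 10.8, 255],
  [-85, 65, 44, -0.8, 14.4, 16.7, 255],
  [-115, 88, 60, -1.1, 19.4, 22.6, 255],
  [-145, 111, 75, -1.3, 24.5, 28.5, 255],
  [-175, 133, 91, -1.6, 29.6, 34.4, 255],
  [-206, 156, 107, -1.9, 34.6, 40.2, 255],
  [-231, 175, 120, -2.1, 38.8, 45, 255],
  [-246, 187, 127, -2.2, 41.3, 48, 255],
  [-251, 191, 130, -2.3, 42.1, 49, 255],
])

```text
clock: 23.85
tcp_pos: [575.0, -332.2, 160.5]
eef_rot: [0.975, 0.055, 0.213, -0.013]
force: [0.8, 0.3, -4.1]
opening: 47.3
```

```bash
cat >> geo.py <<'E'
from numpy import pi
h=np.radians(7.6); xx=np.array([np.cos(h),np.sin(h),0]); yy=np.array([-xx[1],xx[0],0])
th=np.radians(25); uc=np.cos(th)*z+np.sin(th)*(-xx); Rcr=fr(-yy,-uc); seat=np.array([555,-333.3,65])
E
python3 - <<'E'
from h import *; from geo import *
s,R=log()
c=cam("wrist"); save(c,"pics/w16"); c=cam("scene"); save(c,"pics/s16"); crop(c,120,60,300,240,3.3,"pics/s16b.png")
s,R=log(); print("rv",Ro.from_matrix(R.T@Rcr).as_rotvec(degrees=True).round(1))
for k in (150,40,0): print(k,(R.T@(seat+[0,0,k]-56*uc-s["tcp_pos"])).round(1))
E
```

```text
t 23.85 tcp [ 575.  -332.2  160.5] F [ 0.8  0.3 -4.1] open 47.3
q [-0.917  0.289  1.649  0.435  1.019  0.345] xh 6.38 yh -83.54 z [ 0.414  0.05  -0.909]
t 23.95 tcp [ 575.7 -331.2  161.1] F [-0.1  0.3 -3.1] open 47.3
q [-0.915  0.289  1.648  0.434  1.019  0.346] xh 6.53 yh -83.42 z [ 0.414  0.05  -0.909]
rv [ 0.3  0.4 -1. ]
150 [ 4.  -0.8 -1.7]
40 [-41.9  -0.5  98.3]
0 [-58.6  -0.4 134.7]
```

View pics/w16.png

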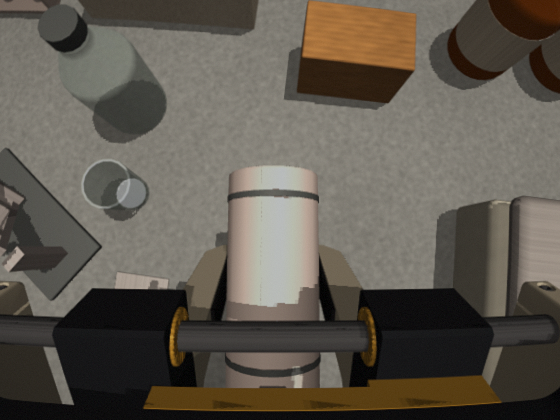

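View pics/s16b.png

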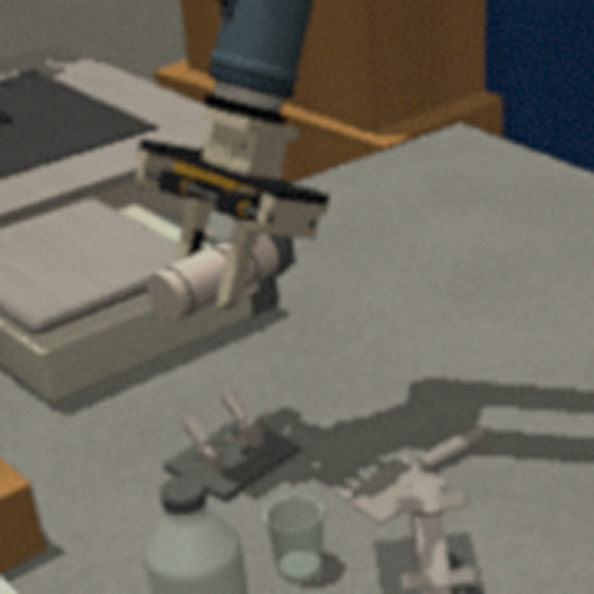

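```bash
python3 - <<'E'
from h import *; from geo import *
c=load("pics/s16"); w=load("pics/w16")
D=[json.loads(l) for l in open("log.jsonl")]; d=D[-1]
R=Ro.from_quat(d["eef_rot"]).as_matrix(); X=np.array(d["tcp_pos"]); pads=X-56*R[:,2]; ax=R@np.array([-.906,0,-.424]); print("axis",ax.round(3),"pads",pads.round(1))
ft=pads-54*ax
crop(c,155,120,215,165,12,"pics/s16c.png"); crop(w,200,140,350,220,5,"pics/w16c.png")
print("foot scene",((proj(c,ft)-[155,120])*12).round(),"cap",((proj(c,pads+68*ax)-[155,120])*12).round())
up=np.array([0,0,1.]);print("foot top rim wrist",((proj(w,[ft+24*up,ft,ft+24*R[:,1],ft-24*R[:,1]])-[200,140])*5).round())
E
```

```text
axis [-0.994 -0.115  0.008] pads [ 552.5 -334.   212. ]
foot scene [[173. 362.]] cap [[526. 187.]]
foot top rim wrist [[350. 110.]
 [353. 168.]
 [572. 168.]
 [134. 169.]]
```

View pics/s16c.png

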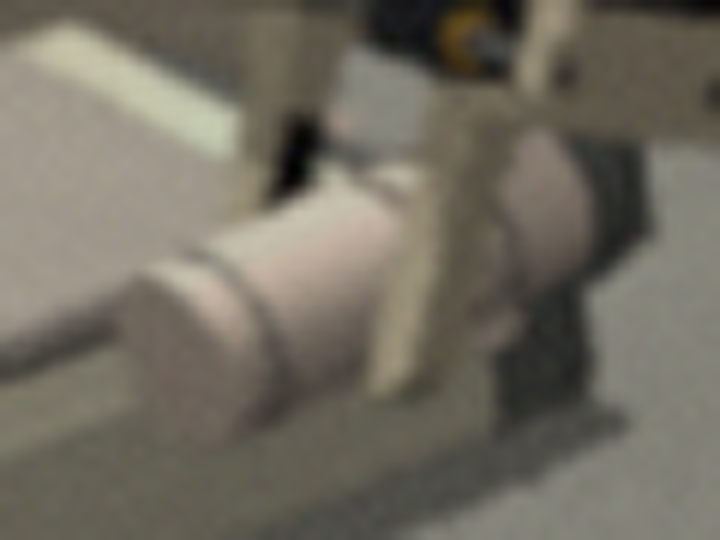

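View pics/w16c.png

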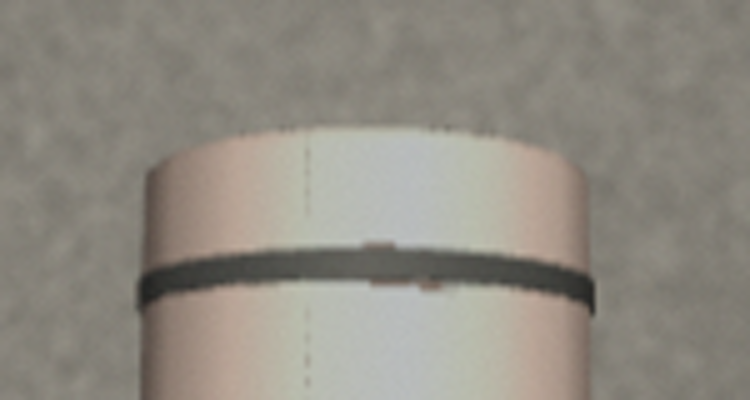

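The foot appears about 2–3 mm closer to the pads than planned in both views, so the pads sit at about 52 mm from the foot. I'll place with a 2.5 mm shift toward the foot end.

Request:
jog_arm([
  [-3, 0, 5, 0, 0, -0.5, 255],
  [-8, 0, 18, 0, 0, -1, 255],
  [-16, 0, 36, 0, 0.4, -1, 255],
  [-24, 0, 56, 0, 0.4, -1, 255],
  [-32, 0, 76, 0, 0.4, -1, 255],
  [-39, 0, 94, 0, 0.4, -1, 255],
  [-45, 0, 109, 0, 0.4, -1, 255],
  [-49, 0, 118, 0, 0.4, -1, 255],
  [-50, 0, 122, 0, 0.4, -1, 255],
  [-50, 0, 122, 0, 0.4, -1, 255],
])

```text
clock: 25.2
tcp_pos: [582.2, -330.8, 30.7]
eef_rot: [0.974, 0.065, 0.217, -0.011]
force: [0.5, -0.7, -3.6]
opening: 47.2
```

```bash
python3 - <<'E'
from h import *; from geo import *
s,R=log(); print("M",(R.T@s["moment"]).round(2))
c=cam("wrist"); save(c,"pics/w17"); c=cam("scene"); save(c,"pics/s17"); crop(c,150,140,240,220,8,"pics/s17b.png"); c=cam("top"); save(c,"pics/t17"); crop(c,360,170,440,250,7,"pics/t17b.png")
s,R=log(); print("rv",Ro.from_matrix(R.T@Rcr).as_rotvec(degrees=True).round(1))
for k in (15,2,0): print(k,(R.T@(seat+2.5*xx+[0,0,k]-56*uc-s["tcp_pos"])).round(1))
E
```

```text
t 25.20 tcp [ 582.2 -330.8   30.7] F [ 0.5 -0.7 -3.6] open 47.2
q [-0.91   0.449  1.785  0.561  0.751  0.143] xh 7.72 yh -82.47 z [ 0.422  0.049 -0.905]
M [ 0.01 -0.42 -0.03]
t 25.35 tcp [ 582.4 -331.2   31.4] F [ 0.1 -0.  -3.2] open 47.7
q [-0.91   0.448  1.785  0.561  0.751  0.143] xh 7.73 yh -82.49 z [ 0.423  0.048 -0.905]
rv [ 0.5 -0.2  0.1]
15 [-2.  -1.6  1.4]
2 [-7.6 -1.7 13.2]
0 [-8.4 -1.7 15. ]
```

View pics/s17b.png

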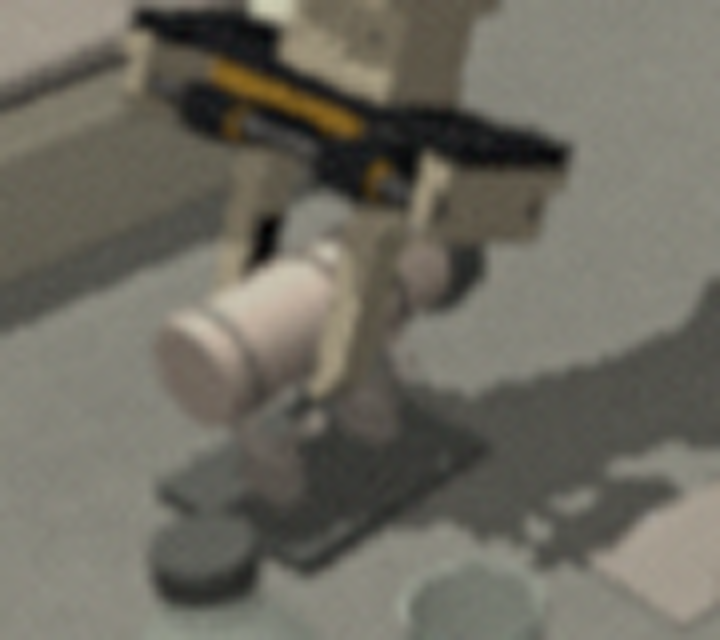

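View pics/t17b.png

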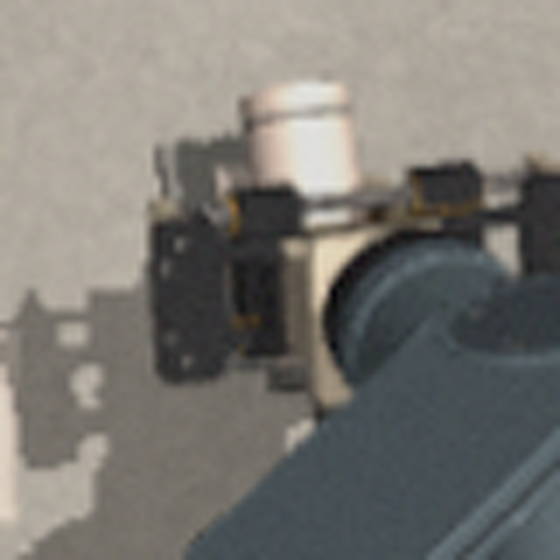

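View pics/w17.png

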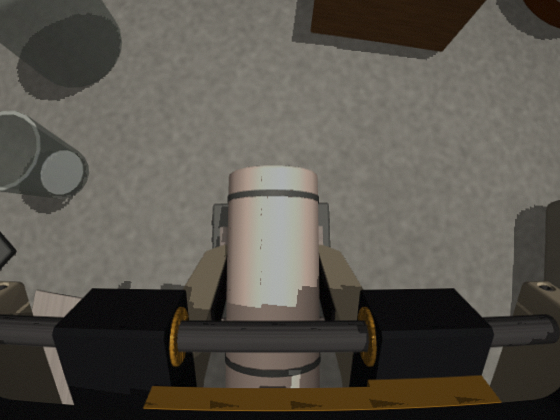

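```bash
python3 - <<'E'
from h import *; from geo import *
t=load("pics/t17")
D=json.loads(open("log.jsonl").readlines()[-1]); R=Ro.from_quat(D["eef_rot"]).as_matrix(); X=np.array(D["tcp_pos"]); pads=X-56*R[:,2]; print("pads",pads.round(1),"pads-seat along xx,yy",(pads-seat)@xx,(pads-seat)@yy)
for zz in (85,104): p=onz(t,(300/7-.4+360,82/7-.4+170),zz); print(zz,"foot along xx rel seat",(p-seat)@xx)
s=load("pics/s17"); 
for L in (50,52,54): print(L,((proj(s,pads+L*xx)-[150,140])*8).round())
E
```

```text
pads [ 558.7 -333.9   82.1] pads-seat along xx,yy 3.5961044123962185 -1.1016941525468802
85 foot along xx rel seat 62.6494227075291
104 foot along xx rel seat 59.39627907328857
50 [[197. 371.]]
52 [[193. 373.]]
54 [[189. 376.]]
```

Request:
jog_arm([
  [-1, 0, 2, 0, 0, 0, 255],
  [-3, -0.5, 5, 0, 0, 0, 255],
  [-4, -0.5, 8, 0, 0, 0, 255],
  [-5, -0.5, 10, 0, 0, 0, 255],
  [-6, -0.5, 12, 0, 0, 0, 255],
  [-7, -0.5, 13, 0, 0, 0, 255],
  [-7, -0.5, 13, 0, 0, 0, 255],
  [-7, -0.5, 13, 0, 0, 0, 255],
  [-7, -0.5, 13, 0, 0, 0, 255],
  [-7, -0.5, 13, 0, 0, 0, 255],
])

```text
clock: 26.6
tcp_pos: [581.2, -330.4, 15.9]
eef_rot: [0.974, 0.065, 0.217, -0.011]
force: [-1.0, -0.0, -3.3]
opening: 47.4
```

```bash
python3 - <<'E'
from h import *; from geo import *
s,R=log(); print("Ft",(R.T@s["force"]).round(1),"M",(R.T@s["moment"]).round(2))
pads=s["tcp_pos"]-56*R[:,2]; print((pads-seat)@xx,(pads-seat)@yy,pads[2]-65)
E
```

```text
t 26.60 tcp [ 581.2 -330.4   15.9] F [-1.  -0.  -3.3] open 47.4
q [-0.911  0.469  1.799  0.582  0.723  0.114] xh 7.71 yh -82.48 z [ 0.422  0.049 -0.905]
Ft [-2.3 -0.1  2.6] M [ 0.05 -0.39 -0.01]
2.5998811755298887 -0.24577730699437428 1.6170104579926914
```

Request:
jog_arm([
  [-0.2, 0, 0.5, 0, 0, 0, 255],
  [-0.4, 0, 0.9, 0, 0, 0, 255],
  [-0.6, 0, 1.4, 0, 0, 0, 255],
  [-0.8, 0, 1.8, 0, 0, 0, 255],
  [-0.8, 0, 1.8, 0, 0, 0, 255],
  [-0.8, 0, 1.8, 0, 0, 0, 255],
  [-0.8, 0, 1.8, 0, 0, 0, 255],
  [-0.8, 0, 1.8, 0, 0, 0, 255],
  [-0.8, 0, 1.8, 0, 0, 0, 255],
  [-0.8, 0, 1.8, 0, 0, 0, 255],
])

```text
clock: 27.85
tcp_pos: [581.3, -330.6, 14.1]
eef_rot: [0.974, 0.065, 0.217, -0.011]
force: [-1.6, -0.4, 1.9]
opening: 47.7
```

```bash
python3 - <<'E'
from h import *; from geo import *
s,R=log(); print("Ft",(R.T@s["force"]).round(1),"M",(R.T@s["moment"]).round(2))
pads=s["tcp_pos"]-56*R[:,2]; print((pads-seat)@xx,(pads-seat)@yy,pads[2]-65)
c=cam("scene"); save(c,"pics/s18"); crop(c,150,140,240,220,8,"pics/s18b.png")
E
```

```text
t 27.85 tcp [ 581.3 -330.6   14.1] F [-1.6 -0.4  1.9] open 47.7
q [-0.911  0.472  1.8    0.584  0.719  0.111] xh 7.71 yh -82.48 z [ 0.422  0.049 -0.905]
Ft [-0.7  0.2 -2.4] M [ 0.07 -0.26 -0.04]
2.672642569490523 -0.42540656636015195 -0.16572120580127603
```

View pics/s18b.png

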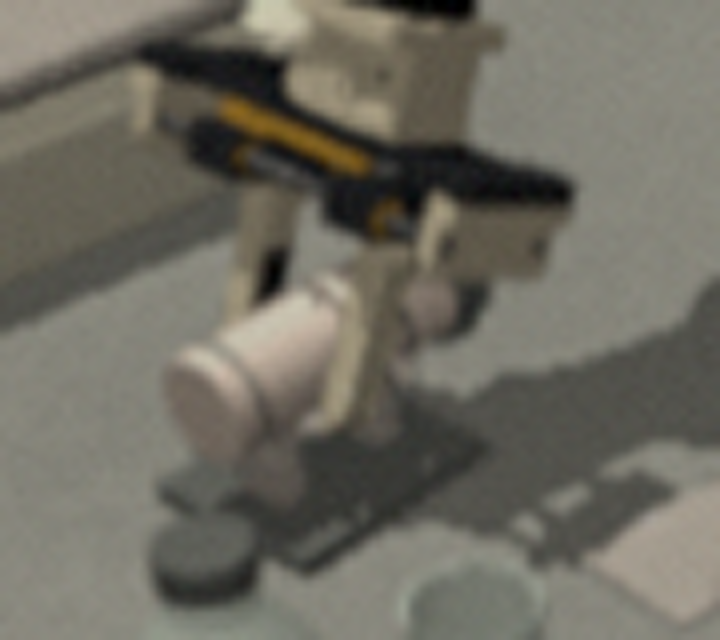

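It made contact right at seat height (upward force about 5 N more). Releasing and withdrawing along the tool axis.

Request:
jog_arm([
  [0, 0, 0, 0, 0, 0, 150],
  [0, 0, 0, 0, 0, 0, 60],
  [0, 0, 0, 0, 0, 0, 0],
  [0, 0, 0, 0, 0, 0, 0],
  [0, 0, 0, 0, 0, 0, 0],
  [0, 0, -10, 0, 0, 0, 0],
  [0, 0, -35, 0, 0, 0, 0],
  [0, 0, -70, 0, 0, 0, 0],
  [0, 0, -105, 0, 0, 0, 0],
  [0, 0, -130, 0, 0, 0, 0],
])

```text
clock: 29.15
tcp_pos: [525.9, -337.5, 133.9]
eef_rot: [0.974, 0.065, 0.218, -0.01]
force: [0.0, 0.2, -0.1]
opening: 93.1
```

```bash
python3 - <<'E'
from h import *; from geo import *
s,R=log()
c=cam("wrist"); save(c,"pics/w19"); c=cam("scene"); save(c,"pics/s19"); crop(c,150,140,240,220,8,"pics/s19b.png"); c=cam("top"); save(c,"pics/t19")
log()
E
```

```text
t 29.15 tcp [ 525.9 -337.5  133.9] F [ 0.   0.2 -0.1] open 93.1
q [-1.007  0.258  1.77   0.483  0.969  0.183] xh 7.74 yh -82.51 z [ 0.423  0.047 -0.905]
t 29.30 tcp [ 526.5 -337.9  133.3] F [-0.2 -0.4 -0.2] open 93.1
q [-1.006  0.259  1.77   0.484  0.966  0.183] xh 7.74 yh -82.54 z [ 0.423  0.046 -0.905]
```

View pics/s19b.png

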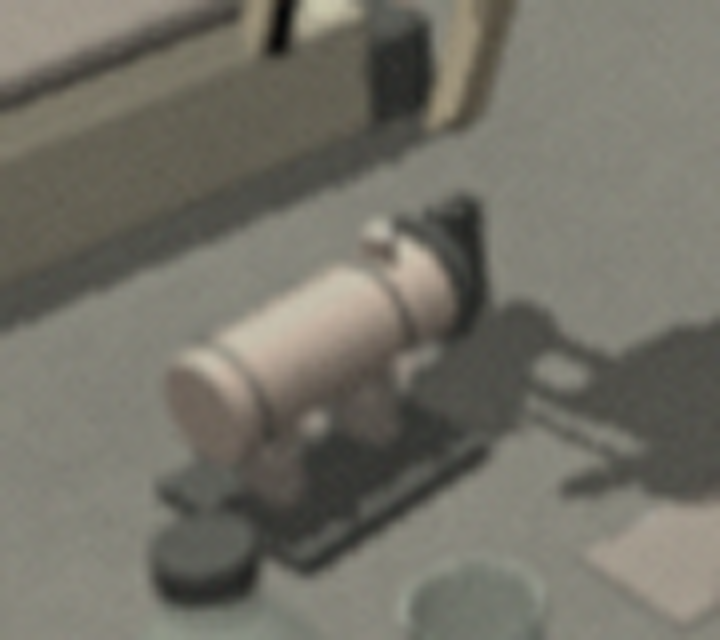

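View pics/w19.png

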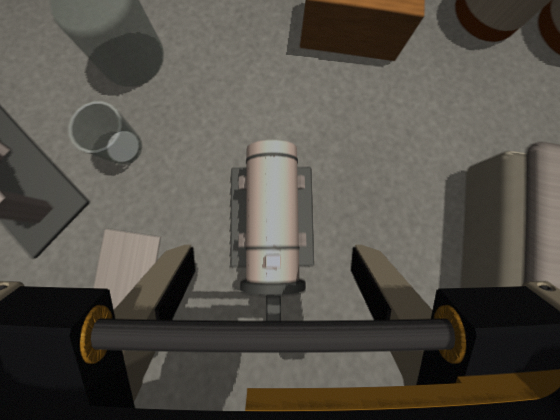

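View pics/t19.png

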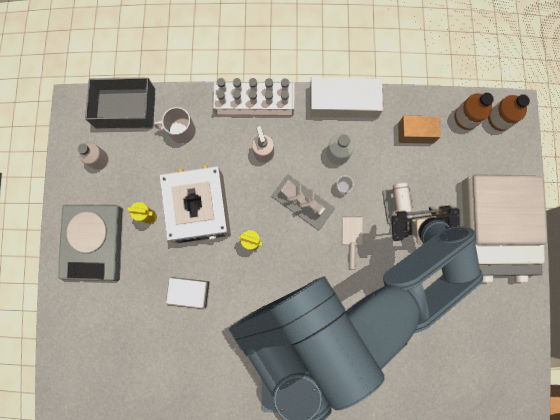

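```bash
python3 - <<'E'
from h import *; from geo import *
w=load("pics/w19"); s=load("pics/s19")
crop(w,210,120,340,300,4,"pics/w19c.png")
for nm,p,zz in [("foot rim top",(272,141.5),89),("sadF",(242,183),60),("sadF",(302,183),60),("sadN",(239,240),60),("sadN",(304,240),60),("cap front",(273,281),94)]:
    X=onz(w,p,zz); print(nm,((X-seat)@xx).round(1),((X-seat)@yy).round(1))
E
```

```text
foot rim top 53.9 -0.4
sadF 22.9 28.1
sadF 22.9 -29.2
sadN -31.2 30.3
sadN -31.3 -30.3
cap front -65.4 -1.0
```

View pics/w19c.png

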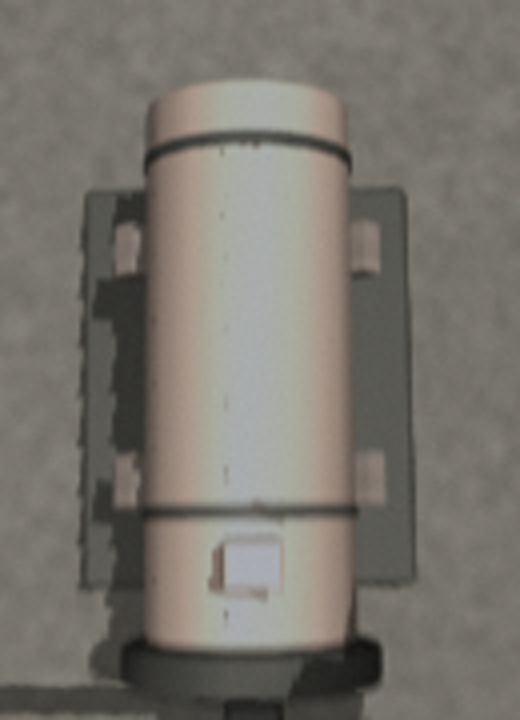

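```bash
python3 - <<'E'
from h import *; from geo import *
w=load("pics/w19"); s=load("pics/s19"); t=load("pics/t19")
f=lambda x,y:(x/4-.4+210,y/4-.4+120)
for nm,p,zz in [("base far",f(380,188),10),("base near",f(385,582),10),("sadF far",f(366,221),59),("sadF near",f(366,274),59),("sadN far",f(370,450),59),("sadN near",f(370,505),59),("foot",f(250,80),89),("ring",f(250,133),89),("ring2",f(250,510),89),("capface",f(250,652),94),("capback?",f(250,690),94)]:
    print(nm,((onz(w,p,zz)-seat)@xx).round(1))
crop(t,380,165,425,230,9,"pics/t19c.png")
# scene: foot centre & base corners
g=lambda x,y:(x/8-.44+150,y/8-.44+140)
print("foot scene",[((onz(s,g(*p),65)-seat)@xx).round(1) for p in [(210,408)]])
E
```

```text
base far 52.4
base near -57.1
sadF far 31.1
sadF near 18.1
sadN far -23.9
sadN near -36.7
foot 55.7
ring 43.6
ring2 -38.0
capface -66.6
capback? -74.2
foot scene [np.float64(51.5)]
```

View pics/t19c.png

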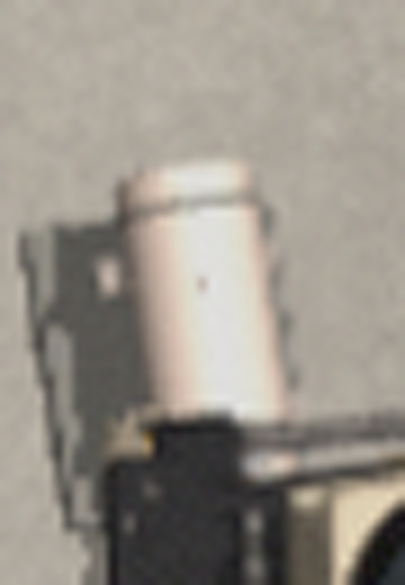

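```bash
python3 - <<'E'
from h import *
a=load("pics/top1")["img"].astype(int);b=load("pics/t19")["img"].astype(int)
d=np.abs(a-b).sum(2)
for n,(x0,y0,x1,y1) in dict(media=(325,130,358,168),pump=(248,122,280,162),beaker=(332,174,356,200),spat=(340,214,364,240),tip=(163,274,212,312),tipwhite=(308,75,385,118),y1=(126,198,158,226),y2=(238,228,264,254)).items(): print(n,d[y0:y1,x0:x1].mean().round(1),(d[y0:y1,x0:x1]>90).sum())
log()
E
```

```text
media 20.5 0
pump 22.4 0
beaker 22.4 0
spat 35.3 39
tip 21.5 0
tipwhite 20.2 0
y1 20.1 0
y2 19.6 0
t 29.30 tcp [ 526.5 -337.9  133.3] F [-0.2 -0.4 -0.2] open 93.1
q [-1.006  0.259  1.77   0.484  0.966  0.183] xh 7.74 yh -82.54 z [ 0.423  0.046 -0.905]
```

```bash
python3 -c "
from plant import hand_in
print(hand_in())"
```

```text
the job is handed in; nothing more can be done
None
```

I turned the cartridge about 67° anticlockwise until it came free and lifted it straight out. I leaned it in the sloping rest with the foot against the stop and let go for about 4–5 s. Then I regripped it by the body, laid it level across the cradle and let go. I handed in at about 29 s, with the gripper open and well clear.

**What the last checks showed:**
- **Cradle:** the cartridge lies level in both saddles and is centred sideways to within about 1 mm.
- **Lengthwise position:** this check disagreed between views. The wrist view puts the body about 3 mm off the middle, towards the foot end, while the scene view suggests about 3 mm the other way. I did not nudge it further.
- **Other things on the bench:** the top view shows no change to the bottles, beaker, boxes or yellow look-alikes. The spatula area did differ slightly (39 pixels). I put that down to the arm's shadow, since the spatula looks to be in the same place.

**What went wrong on the way:**
- **Missed grasp:** the first grasp closed on nothing. The images put the fingertips about 37 mm behind the stated TCP, so I corrected for that in every later grasp.
- **Overshoot:** one quick move overshot by about 20 mm and settled back without touching anything.

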